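Put the sample vials away in the cooling drawer

ROBOT

A 6-joint arm with a two-finger parallel gripper is mounted at the origin on a cart in front of the work surface, level with it; the furniture and walls round the work are solid. World frame = base frame: x ahead of the robot, y to its left, z up, the work surface at z = 0. Lengths are in m, angles in rad, forces in N, time in s.
With the tool pointing down it reaches from about 0.35 to 0.775 m from the base axis. Payload 5.5 kg.
Tool frame: the origin (TCP) lies midway between the tips of the shut fingers; the grasp point (between the pads) lies 19 mm behind it; z points along the fingers, y is the line along which they close (so a half turn about z gives the same grasp; the last joint's range is limited). The gripper opens to 85 mm and grips with 20 to 120 N. Pads are 22 mm wide; open, the fingers measure 114 mm over their backs; the gripper's body (76 mm by 85 mm) begins 54 mm behind the grasp point. The pads swing forward as they close: fully open they stand 13 mm farther back than shut.
Start: joints at [-1.457, 0.313, 0.046, 1.304, 0, 1.431], TCP at [0.144, -0.557, 0.231] pointing down, gripper open.
Joint ranges: [-2.76, 2.76], [-0.86, 1.69], [-1.03, 1.26], [-2.2, 2.34], [-1.47, 1.5], [-3.14, 3.14]. Speed limits (rad/s): [2.57, 2.57, 3.14, 3.14, 3.14, 3.14].

INTERFACE

Orientations are given as a unit quaternion [w, x, y, z].
In Python, from workcell import env gives the robot as it stands.
- The arm moves only by the tool move_arm, never from a script. Its argument "targets" is a list of rows, each a list of 3 entries, a list of its own where there are three numbers: the shift along the tool's x, y, z in mm, then the turn, a rotation vector about the tool's x, y, z in units of 10 degrees (1.0 is 10 degrees), then the closure, from -1 (fully open) to 1 (shut). In form: [[[dx, dy, dz], [ax, ay, az], gripper], ...]. A call has 1 to 5 rows; each row is the pose to reach, as a shift and turn from the pose commanded when the call began, along the tool's axes at that moment; what a row does not reach only later rows make up. A row lasts 1/8 s, in which the tool goes at most 62.5 mm and 10.7 degrees, less where a joint would pass 70% of its speed; a pose out of reach is approached as far as the arm can. A call with a gripper value outside its range is refused whole. The fingers move at their own pace and stop on an object; "squeeze" is the grip in N (left out, the last holds). Time passes only in rows, so rows that repeat a pose let the fingers close. It gives the time, the measured TCP pose, the force, the opening and the grip force at its end, in the units of the state.
- env.get_state(): the state, without advancing time (a new reading comes with each control period).
- env.read_camera(name): name is "side" or "top"; returns a dict with "pixels" (400x640x3 uint8, red, green, blue), "fovy" (degrees; the focal length in pixels is half the picture's height over the tangent of half this angle, whatever the lens; pixels are square), "cx", "cy" (the principal point, pixels), "extrinsics" (4x4, takes a point from world to camera coordinates). Camera axes: x right, y up, looking along -z (the intrinsics and any distortion apply to the point x, -y, -z); pixel columns grow to the right and rows downward; lengths in m; the calibration is good to about 2 mm. A picture is of the moment at which its call begins. There is no depth.
- env.hand_in(): hands the job in; it is judged then, once.
Trained networks look in a picture, given as the dict that the camera call returned (one of the last four; its "shot" number tells which), for a name from the list of things; names that differ only in an ending like _2 or _b are one class to them, and where a whole thing is asked for, a point or a joint stands for the part that bears it (a point fixed in the world has none). Each returns a list of dicts, best first, with "confidence" (0 to 1); they miss things now and then, are a little off and sometimes report something else, mostly with a low value. They report only what shows in the picture. A call takes as long as a camera call.
- env.spot_in(thing, picture): "centre" ([x, y, z] in m, in world coordinates, good to about 4 mm: the middle of the surface that is visible of it).
- env.regions_of(thing, picture): "mask" (400x640 bool, what is visible of it).
- env.landmark_of(thing, picture): "centre" ([x, y, z] in m, in world coordinates, good to about 4 mm: a listed point, or the origin of a listed thing).
The state is a dict: "clock": time; "joint_pos": joint angles; "qvel": joint speeds; "tau": joint torques, N m; "tcp_pos": TCP position; "orientation": TCP orientation; "wrist_force": force on the tool from outside, world axes, zero at the start; "ft_torque": the same for the moment, N m; "finger_gap": finger opening in m; "grip_force": force on a finger pad.
Only numpy, scipy, OpenCV 4.12 (cv2) and the standard library are available. Lean on these libraries where they do the work, as an engineer would, in place of code of your own. Each camera call takes 0.05 s, during which the arm holds its last target. There are 200 camera calls.

TASK

Pull out the drawer of the white cooling unit and stand all the vials upright in it: the amber ones in the front row, the clear ones in the back row. In each row have them side by side from the left-hand end, and slide the row's end stop gently up until you feel the vials close together and bear on the end; then push the drawer fully home, and leave everything else on the bench where it stands.

Things in the scene. Friction and masses are not known exactly. Their poses are not given: they have to be found in the camera images.
- drawer (a joint): Drawer of the low white cooling unit (unit 140 mm deep, 222 mm wide, 84 mm high, standing on the worktop; its yaw differs by up to 0.1 rad). Value: metres pulled out along the unit's front direction; 0 = shut, seated against its stop; 0.145 = fully out. Slides with about 1.5 N of friction and stays where it is left.
- knob (a point): Middle of the black round knob on the drawer front, 26 mm in diameter, 17 mm long along the drawer's x, its axis 44 mm above the worktop; it moves with the drawer. Its axes are the drawer's: x points into the unit (away from the robot), -x is the way the drawer opens, y along the rows to the left, z up. The drawer's front panel (75 mm high) lies 23 mm behind this point.
- row_front (a point): Left-hand end of the front row of the drawer: point on the drawer floor (14 mm above the worktop), in the middle of the row's width, on the inner face of the left side wall (wall top 22 mm above the drawer floor). Axes as the drawer's; the row runs from here along -y. The row is a channel 29 mm wide between steel strips 13 mm high and 3 mm thick. The front panel's inner face lies 39 mm in front of the row's centre line, the back row 50 mm behind it.
- row_back (a point): The same point for the back row; its centre line is 50 mm further into the unit than the front row's, and 88 mm behind the front panel's inner face. With the drawer fully out it lies 57 mm in front of the unit's front face; the drawer's low back wall (10 mm above the drawer floor) lies 27 mm behind it.
- stop_front (a joint): Sliding end stop of the front row. Value: metres slid to the left (along the drawer's +y) from its parked place at the right-hand end; 0 = parked, its face then 140 mm from the left side wall; travel 0.125; it starts anywhere up to 0.09, as the last batch left it, and can be slid back to make room. About 0.8 N of friction; stays where it is left.
- tab_front (a point): Centre of the orange-brown upright finger tab of the front row's end stop, 12 mm (drawer x) by 14 mm (drawer y) in plan; it reaches from 18 mm below to 10 mm above this point, which is 36 mm above the drawer floor. The flat face that meets the vials (26 mm high) lies 21 mm to the left (+y) of this point. Axes as the drawer's.
- stop_back (a joint): Sliding end stop of the back row; values and friction as for the front one.
- tab_back (a point): Centre of the white upright finger tab of the back row's end stop; sizes as for the front one.
- amber_1 (a point): Brown (amber) glass sample vial standing on the worktop, 23 mm in diameter and 46 mm high: body 23 mm wide up to 28 mm, above it a white cap 18 mm wide; about 35 g, bottom-heavy. The point is its centre, 23 mm above its underside; its z axis points up through the cap. No reading if this vial is absent today or while it is held.
- amber_2 (a point): Brown (amber) glass sample vial standing on the worktop, 23 mm in diameter and 46 mm high: body 23 mm wide up to 28 mm, above it a white cap 18 mm wide; about 35 g, bottom-heavy. The point is its centre, 23 mm above its underside; its z axis points up through the cap. No reading if this vial is absent today or while it is held.
- amber_3 (a point): Brown (amber) glass sample vial standing on the worktop, 23 mm in diameter and 46 mm high: body 23 mm wide up to 28 mm, above it a white cap 18 mm wide; about 35 g, bottom-heavy. The point is its centre, 23 mm above its underside; its z axis points up through the cap. No reading if this vial is absent today or while it is held.
- clear_1 (a point): Clear glass sample vial standing on the worktop, 23 mm in diameter and 46 mm high: body 23 mm wide up to 28 mm, above it a white cap 18 mm wide; about 35 g, bottom-heavy. The point is its centre, 23 mm above its underside; its z axis points up through the cap. No reading if this vial is absent today or while it is held.
- clear_2 (a point): Clear glass sample vial standing on the worktop, 23 mm in diameter and 46 mm high: body 23 mm wide up to 28 mm, above it a white cap 18 mm wide; about 35 g, bottom-heavy. The point is its centre, 23 mm above its underside; its z axis points up through the cap. No reading if this vial is absent today or while it is held.
- clear_3 (a point): Clear glass sample vial standing on the worktop, 23 mm in diameter and 46 mm high: body 23 mm wide up to 28 mm, above it a white cap 18 mm wide; about 35 g, bottom-heavy. The point is its centre, 23 mm above its underside; its z axis points up through the cap. No reading if this vial is absent today or while it is held.
- stopper: Bystander: black rubber stopper, 31 mm wide, 28 mm high, standing left of the work; origin at its underside.
- bench_timer: Bystander: white bench timer, 60 x 66 x 20 mm, lying right of the work; origin at its underside.
- dish: Bystander: petri dish with lid, 61 mm wide, 15 mm high, left of the work; origin at its underside.

How it is judged:
By the outcome, as a careful person would: the job done as asked, in the order asked, and still so for the second after the job is handed in, with the robot touching nothing.
Of vial_a1, vial_a2, vial_a3 only 2 to 3 are there at a start; the rules pass over those that are not, and their reading is None.
Of vial_c1, vial_c2, vial_c3 only 2 to 3 are there at a start; the rules pass over those that are not, and their reading is None.
At some moment in a run one of vial_a1, vial_a2, vial_a3, vial_c1, vial_c2, vial_c3 may be knocked a few centimetres aside while the robot is not near it.
Once in a run the grip may slacken for a moment while it holds something.
It also fails if it takes over 208 s, if anything falls off the work surface, if the arm or the gripper's body presses on something with over 40 N, if the wrist force passes 120 N, or if a joint passes its speed limit or range.

## Working session

There is one attempt and no reset: what is moved stays moved. The work goes in short steps, Python scripts to look and compute and a tool call to move; the robot and the scene stay as the last step left them, time stands still between calls to the robot, and variables do not carry over. Pictures are saved under pics/ and viewed, at most 14 in all, crops included, and the job is handed in when it is done.

Besides the shell and the picture viewer there is one more tool, called after "Call:" by a JSON object that holds its "api" and its "payload", one argument or row to a line. move_arm: Moves the arm, as the interface text tells. Its arguments: {"type":"object","properties":{"targets":{"type":"array","items":{"type":"array"}},"squeeze":{"type":"number"}},"required":["targets"]}

```bash
ls; mkdir -p pics; cat > h.py <<'E'
import numpy as np, cv2
from workcell import env
from scipy.spatial.transform import Rotation as R
def snap(name,fn=None):
    p=env.read_camera(name)
    if fn: cv2.imwrite('pics/'+fn,p['pixels'][:,:,::-1])
    return p
def tool():
    s=env.get_state(); q=s['orientation']
    return np.array(s['tcp_pos']),R.from_quat([q[1],q[2],q[3],q[0]])
E
python3 - <<'E'
from h import *
s=env.get_state(); print({k:np.round(v,3) for k,v in s.items()})
print(tool()[1].as_matrix().round(3))
for c in ['top','side']:
    p=snap(c,c+'0.png'); print({k:v for k,v in p.items() if k!='pixels'})
    for t in ['knob','row_front','row_back','tab_front','tab_back','amber_1','clear_1','stopper','bench_timer','dish']:
        print(c,t,[(np.round(d['centre'],3).tolist(),round(d['confidence'],2)) for d in env.landmark_of(t,p)])
print(env.get_state()['clock'])
E
```

```text
pics
{'clock': np.float64(0.0), 'joint_pos': array([-1.457,  0.314,  0.045,  1.304, -0.   ,  1.431]), 'qvel': array([-0.001,  0.   , -0.002,  0.   ,  0.   ,  0.001]), 'tau': array([ 1.0000e-03, -4.8063e+01,  2.9853e+01,  1.9000e-02, -0.0000e+00,
        0.0000e+00]), 'tcp_pos': array([ 0.144, -0.556,  0.23 ]), 'orientation': array([-0.001,  0.992,  0.127,  0.   ]), 'wrist_force': array([ 0.66 ,  0.665, -0.61 ]), 'ft_torque': array([0.006, 0.06 , 0.076]), 'grip_force': np.float64(0.0), 'finger_gap': np.float64(0.086)}
[[ 0.968  0.251 -0.   ]
 [ 0.251 -0.968  0.002]
 [ 0.    -0.002 -1.   ]]
{'fovy': 56.28579816426005, 'cx': 322.818463410022, 'cy': 201.93823221234345, 'extrinsics': array([[ 9.77186978e-04, -9.99869758e-01,  1.61093635e-02,
        -1.55165058e-02],
       [ 9.88751802e-01,  3.37542826e-03,  1.49527525e-01,
        -5.74393869e-01],
       [-1.49562426e-01,  1.57820458e-02,  9.88626324e-01,
        -1.04103061e+00],
       [ 0.00000000e+00,  0.00000000e+00,  0.00000000e+00,
         1.00000000e+00]]), 'shot': 1}
top knob [([0.576, 0.022, 0.044], 0.72)]
top row_front [([0
[... 628 characters left out ...]
311244],
       [ 0.13512377, -0.64516321,  0.75200133, -0.13714415],
       [-0.129208  ,  0.74100772,  0.65894829, -1.43805434],
       [ 0.        ,  0.        ,  0.        ,  1.        ]]), 'shot': 2}
side knob [([0.573, 0.02, 0.045], 0.63)]
side row_front [([0.583, 0.371, 0.004], 0.66)]
side row_back [([0.464, -0.205, 0.024], 0.23)]
side tab_front []
side tab_back []
side amber_1 [([0.564, 0.234, 0.024], 0.52), ([0.479, 0.244, 0.024], 0.51), ([0.597, -0.199, 0.025], 0.51)]
side clear_1 [([0.466, -0.204, 0.02], 0.62), ([0.54, -0.21, 0.022], 0.56)]
side stopper [([0.581, 0.372, 0.005], 0.64), ([0.56, -0.352, -0.004], 0.43)]
side bench_timer []
side dish [([0.459, 0.384, 0.001], 0.89)]
1.1
```

View pics/top0.png

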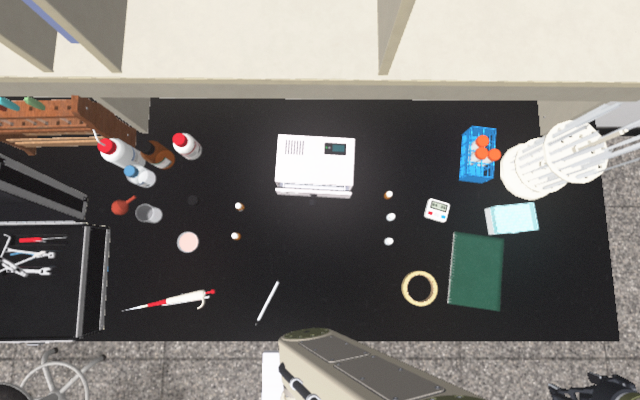

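View pics/side0.png

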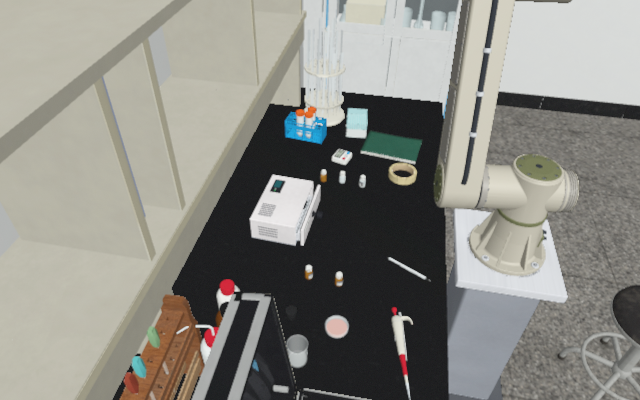

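```bash
cat >> h.py <<'E'
def ray(p,u,v,z):
    f=200/np.tan(np.radians(p['fovy']/2)); E=np.array(p['extrinsics'])
    d=E[:3,:3].T@np.array([(u-p['cx'])/f,-(v-p['cy'])/f,-1]); o=-E[:3,:3].T@E[:3,3]
    return o+d*(z-o[2])/d[2]
def lm(t,ps):
    for p in ps:
        print(t,p['shot'],[(np.round(d['centre'],3).tolist(),round(d['confidence'],2)) for d in env.landmark_of(t,p)])
E
python3 - <<'E'
from h import *
p=snap('top'); im=p['pixels']
m=np.zeros((400,640),np.uint8); m[120:205,260:370]=(im[120:205,260:370].min(2)>150)*255
cs=max(cv2.findContours(m,0,2)[0],key=cv2.contourArea); 
r=cv2.minAreaRect(cs); print(r, cv2.boxPoints(r))
for b in cv2.boxPoints(r): print(ray(p,*b,0.084).round(4))
# front panel edge & rear edge line fits by columns
cols=range(282,348)
for name,fn in [('rear',lambda c:np.where(m[:,c])[0].min()),('front',lambda c:np.where(m[:,c])[0].max())]:
    P=np.array([ray(p,c,fn(c)+(0.5 if name=='front' else -.5),0.084 if name=='rear' else 0.04)[:2] for c in cols])
    k=np.polyfit(P[:,1],P[:,0],1); print(name,'yaw',-np.arctan(k[0]),k, np.std(np.polyval(k,P[:,1])-P[:,0]))
ms=env.regions_of('knob',p)
for q in ms[:1]:
    v,u=np.where(q['mask']); print(q['confidence'],len(u),u.mean(),v.mean(),ray(p,u.mean(),v.mean(),0.05))
for q in env.regions_of('drawer',p)[:2]:
    v,u=np.where(q['mask']); print('drawer',q['confidence'],len(u),u.min(),u.max(),v.min(),v.max())
E
```

```text
((314.38800048828125, 165.72117614746094), (79.10060119628906, 60.69160461425781), 3.122130870819092) [[273.24362 193.86786]
 [276.54916 133.26633]
 [355.53238 137.5745 ]
 [352.22684 198.17603]]
[0.5906 0.1249 0.084 ]
[0.7667 0.1191 0.084 ]
[ 0.7553 -0.1073  0.084 ]
[ 0.5792 -0.0959  0.084 ]
rear yaw -0.05078164181602043 [0.05082534 0.76082965] 0.000879202217381561
front yaw -0.05000972692679331 [0.05005146 0.59243677] 0.0022645004150234384
0.95 933 312.8145766345123 190.60021436227225 [0.6065026  0.01483561 0.05      ]
drawer 0.95 985 275 351 182 205
```

```bash
cat >> h.py <<'E'
YAW=-0.051; ax=np.array([np.cos(YAW),np.sin(YAW),0]); ay=np.array([-np.sin(YAW),np.cos(YAW),0])
def go(x,y,z,yaw=None):
    t,r=tool(); d=r.inv().apply(np.array([x,y,z])-t)*1000
    if yaw is None: w=[0,0,0]
    else:
        tgt=R.from_matrix(np.array([[np.cos(yaw),np.sin(yaw),0],[np.sin(yaw),-np.cos(yaw),0],[0,0,-1]]))
        w=(r.inv()*tgt).as_rotvec()*18/np.pi
    print('shift',d.round(1),'turn',np.round(w,2))
E
python3 -c "
from h import *
go(.575,.021,.18,YAW)"
```

```text
shift [ 561.9 -451.    51.3] turn [0.   0.   1.75]
```

Call:
{"api": "move_arm", "payload": {
  "targets": [
    [[562, -451, 51], [0, 0, 1.75], -1],
    [[562, -451, 51], [0, 0, 1.75], -1],
    [[562, -451, 51], [0, 0, 1.75], -1],
    [[562, -451, 51], [0, 0, 1.75], -1],
    [[562, -451, 51], [0, 0, 1.75], -1]
  ]
}}

```text
clock: 1.88
tcp_pos: [0.3317, -0.3052, 0.2094]
orientation: [0.0, 1.0, -0.026, 0.0]
wrist_force: [1.3, -0.2, 0.9]
finger_gap: 0.0857
grip_force: 0.0
```

```bash
python3 -c "
from h import *
go(.573,.021,.12,YAW)"
```

```text
shift [ 223.9 -338.5   89.3] turn [ 0.   -0.   -0.01]
```

Call:
{"api": "move_arm", "payload": {
  "targets": [
    [[224, -338, 60], [0, 0, 0], -1],
    [[224, -338, 60], [0, 0, 0], -1],
    [[224, -338, 80], [0, 0, 0], -1],
    [[224, -338, 89], [0, 0, 0], -1],
    [[224, -338, 89], [0, 0, 0], -1]
  ]
}}

```text
clock: 2.5
tcp_pos: [0.5138, -0.0593, 0.146]
orientation: [0.0, 1.0, -0.026, 0.001]
wrist_force: [0.3, 0.1, 1.0]
finger_gap: 0.0853
grip_force: 0.0
```

Call:
{"api": "move_arm", "payload": {
  "targets": [
    [[0, 0, 0], [0, 0, 0], -1],
    [[0, 0, 0], [0, 0, 0], -1]
  ]
}}

```text
clock: 2.75
tcp_pos: [0.5123, -0.0608, 0.146]
orientation: [0.0, 1.0, -0.025, -0.0]
wrist_force: [0.4, -0.9, -0.4]
finger_gap: 0.0854
grip_force: 0.0
```

```bash
python3 -c "
from h import *
go(.573,.021,.12,YAW)
p=snap('side','s1.png');lm('knob',[p]);q=snap('top');lm('knob',[q])"
```

```text
shift [ 56.5 -84.8  25.9] turn [0. 0. 0.]
knob 4 [([0.572, 0.016, 0.047], 0.66)]
knob 5 [([0.574, 0.02, 0.042], 0.63), ([0.56, -0.354, 0.001], 0.25)]
```

Call:
{"api": "move_arm", "payload": {
  "targets": [
    [[56, -83, 26], [0, 0, 0], -1],
    [[56, -83, 26], [0, 0, 0], -1],
    [[56, -83, 76], [0, 0, 0], -1],
    [[56, -83, 119], [0, 0, 0], -1],
    [[56, -83, 119], [0, 0, 0], -1]
  ]
}}

```text
clock: 3.58
tcp_pos: [0.5694, 0.0183, 0.0243]
orientation: [-0.0, 1.0, -0.027, -0.004]
wrist_force: [-0.8, -0.1, 0.1]
finger_gap: 0.0854
grip_force: 0.0
```

Call:
{"api": "move_arm", "payload": {
  "targets": [
    [[0, 0, 0], [0, 0, 0], 1],
    [[0, 0, 0], [0, 0, 0], 1],
    [[0, 0, 0], [0, 0, 0], 1],
    [[0, 0, 0], [0, 0, 0], 1],
    [[0, 0, 0], [0, 0, 0], 1]
  ],
  "squeeze": 30
}}

```text
clock: 4.2
tcp_pos: [0.5739, 0.0184, 0.0288]
orientation: [0.001, 1.0, -0.026, 0.001]
wrist_force: [-0.4, -1.9, 5.7]
finger_gap: 0.0244
grip_force: 29.2
```

Call:
{"api": "move_arm", "payload": {
  "targets": [
    [[-25, 0, 0], [0, 0, 0], 1],
    [[-50, 0, 0], [0, 0, 0], 1],
    [[-75, 0, 0], [0, 0, 0], 1],
    [[-100, 0, 0], [0, 0, 0], 1],
    [[-115, 0, 0], [0, 0, 0], 1]
  ]
}}

```text
clock: 4.82
tcp_pos: [0.459, 0.0242, 0.0288]
orientation: [0.001, 1.0, -0.026, 0.002]
wrist_force: [2.8, -2.6, 4.9]
finger_gap: 0.0244
grip_force: 33.0
```

Call:
{"api": "move_arm", "payload": {
  "targets": [
    [[-8, 0, 0], [0, 0, 0], 1],
    [[-14, 0, 0], [0, 0, 0], 1],
    [[-20, 0, 0], [0, 0, 0], 1],
    [[-23, 0, 0], [0, 0, 0], 1],
    [[-26, 0, 0], [0, 0, 0], 1]
  ]
}}

```text
clock: 5.45
tcp_pos: [0.4425, 0.025, 0.0291]
orientation: [0.001, 1.0, -0.026, 0.01]
wrist_force: [27.7, -2.4, -27.6]
finger_gap: 0.0244
grip_force: 30.9
```

Call:
{"api": "move_arm", "payload": {
  "targets": [
    [[9, 0, 0], [0, 0, 0], 1],
    [[9, 0, 0], [0, 0, 0], 1],
    [[9, 0, 0], [0, 0, 0], -1],
    [[9, 0, 0], [0, 0, 0], -1],
    [[9, 0, 0], [0, 0, 0], -1]
  ]
}}

```text
clock: 6.08
tcp_pos: [0.4403, 0.026, 0.0269]
orientation: [-0.0, 1.0, -0.026, -0.001]
wrist_force: [0.0, -0.4, -0.1]
finger_gap: 0.0774
grip_force: 0.0
```

Call:
{"api": "move_arm", "payload": {
  "targets": [
    [[9, 0, 0], [0, 0, 0], -1],
    [[0, 0, -60], [0, 0, 0], -1],
    [[0, 0, -120], [0, 0, 0], -1],
    [[0, 50, -180], [0, 0, 0], -1],
    [[0, 100, -180], [0, 0, 0], -1]
  ]
}}

```text
clock: 6.7
tcp_pos: [0.4384, -0.0749, 0.2111]
orientation: [0.001, 1.0, -0.024, 0.004]
wrist_force: [0.8, -0.3, 0.1]
finger_gap: 0.0855
grip_force: 0.0
```

Call:
{"api": "move_arm", "payload": {
  "targets": [
    [[0, 60, 0], [0, 0, 1], -1],
    [[0, 120, 0], [0, 0, 2], -1],
    [[0, 160, 0], [0, 0, 3], -1],
    [[0, 160, 0], [0, 0, 4], -1],
    [[0, 160, 0], [0, 0, 5], -1]
  ]
}}

```text
clock: 7.32
tcp_pos: [0.3825, -0.2767, 0.2069]
orientation: [-0.024, 0.915, -0.402, 0.01]
wrist_force: [-0.1, 0.4, -1.1]
finger_gap: 0.0851
grip_force: 0.0
```

```bash
python3 - <<'E'
from h import *
a=snap('top','t2.png');b=snap('side','s2.png')
for t in ['knob','row_front','row_back','tab_front','tab_back','amber_1','clear_1']: lm(t,[a,b])
cv2.imwrite('pics/t2c.png',cv2.resize(a['pixels'][130:260,220:420,::-1],None,fx=4,fy=4,interpolation=2))
print(env.get_state()['tcp_pos'])
E
```

```text
knob 6 [([0.446, 0.026, 0.043], 0.91), ([0.535, -0.212, 0.023], 0.41)]
knob 7 [([0.442, 0.024, 0.044], 0.86), ([0.581, 0.371, 0.003], 0.46)]
row_front 6 [([0.521, 0.111, 0.012], 0.88)]
row_front 7 [([0.519, 0.112, 0.016], 0.7), ([0.558, -0.352, -0.004], 0.4), ([0.57, 0.109, 0.011], 0.35)]
row_back 6 [([0.569, 0.104, 0.018], 0.75), ([0.459, 0.385, 0.0], 0.37)]
row_back 7 [([0.573, 0.106, 0.014], 0.59)]
tab_front 6 [([0.517, -0.043, 0.05], 0.39), ([0.567, -0.017, 0.053], 0.28)]
tab_front 7 [([0.514, -0.046, 0.049], 0.69)]
tab_back 6 [([0.566, -0.021, 0.052], 0.55)]
tab_back 7 [([0.566, -0.024, 0.049], 0.44)]
amber_1 6 [([0.476, 0.246, 0.022], 0.64), ([0.562, 0.232, 0.025], 0.59), ([0.601, -0.209, 0.018], 0.43)]
amber_1 7 [([0.597, -0.201, 0.025], 0.63), ([0.476, 0.243, 0.026], 0.54), ([0.564, 0.233, 0.024], 0.39)]
clear_1 6 [([0.463, -0.207, 0.023], 0.58), ([0.539, -0.214, 0.025], 0.5)]
clear_1 7 [([0.538, -0.21, 0.02], 0.41), ([0.463, -0.205, 0.024], 0.37)]
[ 0.38214798 -0.27529997  0.20718793]
```

View pics/t2c.png

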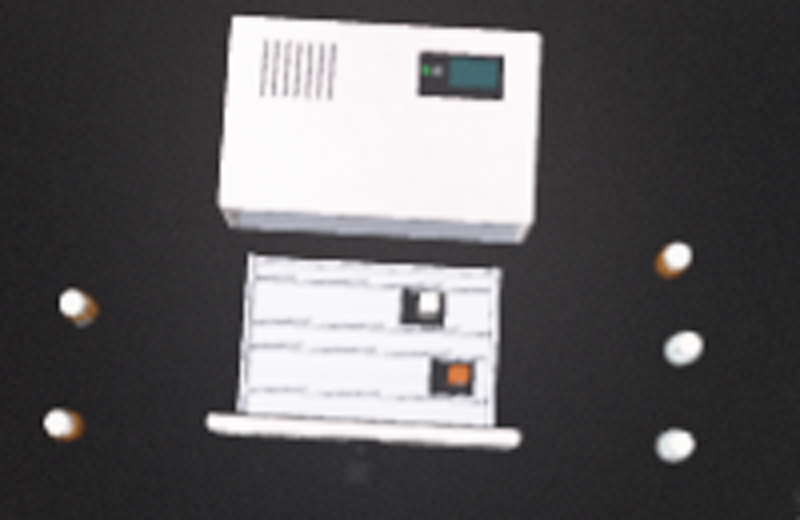

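```bash
python3 - <<'E'
from h import *
p=snap('top'); k=np.array([.444,.0255,0])
f=200/np.tan(np.radians(p['fovy']/2)); E=np.array(p['extrinsics'])
def pr(P):
    c=E[:3,:3]@P+E[:3,3]; return c[0]/-c[2]*f+p['cx'], -c[1]/-c[2]*f+p['cy']
g=p['pixels'].mean(2)
for sgn in (1,-1):
  for ds in (.072,.122):
    L=np.arange(.074,.108,.002)
    uv=np.array([pr(k+ax*ds+ay*l*sgn+np.array([0,0,.036])) for l in L],np.float32)
    print(sgn,ds,list(zip((L*1000).astype(int),cv2.remap(g.astype(np.float32),uv[:,0],uv[:,1],1).ravel().astype(int))))
# along x at lateral 0.05, floor height & panel
S=np.arange(.01,.16,.003); uv=np.array([pr(k+ax*s+ay*.03+np.array([0,0,.027])) for s in S],np.float32)
print(list(zip((S*1000).round().astype(int),cv2.remap(g.astype(np.float32),uv[:,0],uv[:,1],1).ravel().astype(int))))
# caps by mask, at z=.046
for t in ['amber_1','clear_1']:
    for d in env.regions_of(t,p):
        m=d['mask']; w=m&(p['pixels'].min(2)>150); v,u=np.where(w)
        if len(u): print(t,round(d['confidence'],2),len(u),ray(p,u.mean(),v.mean(),.044).round(4))
E
```

```text
1 0.072 [(np.int64(74), np.int64(248)), (np.int64(76), np.int64(248)), (np.int64(78), np.int64(247)), (np.int64(80), np.int64(238)), (np.int64(82), np.int64(221)), (np.int64(84), np.int64(197)), (np.int64(86), np.int64(202)), (np.int64(88), np.int64(205)), (np.int64(90), np.int64(89)), (np.int64(92), np.int64(51)), (np.int64(94), np.int64(51)), (np.int64(96), np.int64(51)), (np.int64(98), np.int64(50)), (np.int64(100), np.int64(49)), (np.int64(102), np.int64(49)), (np.int64(104), np.int64(48)), (np.int64(106), np.int64(47))]
1 0.122 [(np.int64(74), np.int64(248)), (np.int64(76), np.int64(248)), (np.int64(78), np.int64(246)), (np.int64(80), np.int64(241)), (np.int64(82), np.int64(226)), (np.int64(84), np.int64(208)), (np.int64(86), np.int64(191)), (np.int64(88), np.int64(180)), (np.int64(90), np.int64(104)), (np.int64(92), np.int64(53)), (np.int64(94), np.int64(54)), (np.int64(96), np.int64(53)), (np.int64(98), np.int64(53)), (np.int64(100), np.int64(53)), (np.int64(102), np.int64(53)), (np.int64(104), np.int64(52)), (np.int64(106), np.int64(51))]
-1 0.072 [(np.int64(74), np.int64(129
[... 2064 characters left out ...]
64(109), np.int64(246)), (np.int64(112), np.int64(248)), (np.int64(115), np.int64(248)), (np.int64(118), np.int64(248)), (np.int64(121), np.int64(248)), (np.int64(124), np.int64(248)), (np.int64(127), np.int64(248)), (np.int64(130), np.int64(248)), (np.int64(133), np.int64(239)), (np.int64(136), np.int64(216)), (np.int64(139), np.int64(226)), (np.int64(142), np.int64(244)), (np.int64(145), np.int64(241)), (np.int64(148), np.int64(237)), (np.int64(151), np.int64(227)), (np.int64(154), np.int64(117)), (np.int64(157), np.int64(62))]
amber_1 0.59 32 [0.4768 0.2373 0.044 ]
amber_1 0.49 27 [ 0.566  -0.0256  0.044 ]
clear_1 0.48 52 [ 0.5328 -0.2095  0.044 ]
clear_1 0.38 49 [ 0.4624 -0.2019  0.044 ]
```

```bash
python3 - <<'E'
from h import *
print(env.get_state()['joint_pos'].round(3))
go(.463,-.206,.12,YAW-np.pi/2)
go(.463,-.206,.12,YAW+np.pi/2)
E
```

```text
[-0.828  0.119 -0.262  1.192  0.05   3.141]
shift [   3.8 -102.1   92.5] turn [-0.27  0.12  4.55]
shift [   3.8 -102.1   92.5] turn [ -0.15  -0.33 -13.44]
```

Call:
{"api": "move_arm", "payload": {
  "targets": [
    [[4, -50, 20], [0, 0, -1], -1],
    [[4, -100, 40], [0, 0, -2], -1],
    [[4, -100, 50], [0, 0, -3], -1],
    [[4, -100, 50], [0, 0, -4], -1],
    [[4, -100, 50], [-0.1, -0.15, -5], -0.2]
  ]
}}

```text
clock: 8.9
tcp_pos: [0.4596, -0.2088, 0.162]
orientation: [-0.015, 1.0, 0.026, 0.003]
wrist_force: [-0.2, 0.3, 0.1]
finger_gap: 0.0696
grip_force: 0.0
```

Call:
{"api": "move_arm", "payload": {
  "targets": [
    [[0, 0, 0], [0, 0, -1], -0.2],
    [[0, 0, 0], [0, 0, -2], -0.2],
    [[0, 0, 0], [0, 0, -3], -0.2],
    [[0, 0, 0], [0, 0, -4], -0.2],
    [[0, 0, 0], [0, 0, -5], -0.2]
  ]
}}

```text
clock: 9.52
tcp_pos: [0.46, -0.2091, 0.1622]
orientation: [-0.012, 0.895, 0.446, 0.009]
wrist_force: [-1.0, 0.9, -0.2]
finger_gap: 0.0514
grip_force: 0.0
```

```bash
python3 - <<'E'
from h import *
go(.463,-.206,.12,YAW+np.pi/2)
E
```

```text
shift [ 3.2  1.1 42.3] turn [-0.03 -0.17 -3.41]
```

Call:
{"api": "move_arm", "payload": {
  "targets": [
    [[3, 1, 0], [-0.03, -0.17, -1], -0.2],
    [[3, 1, 0], [-0.03, -0.17, -2], -0.2],
    [[3, 1, 20], [-0.03, -0.17, -3.4], -0.2],
    [[3, 1, 42], [-0.03, -0.17, -3.4], -0.2],
    [[3, 1, 42], [-0.03, -0.17, -3.4], -0.2]
  ]
}}

```text
clock: 10.15
tcp_pos: [0.4616, -0.2053, 0.1189]
orientation: [-0.002, 0.728, 0.686, -0.0]
wrist_force: [0.1, -0.6, 0.3]
finger_gap: 0.0513
grip_force: 0.0
```

```bash
python3 - <<'E'
from h import *
go(.463,-.206,.019,YAW+np.pi/2)
p=snap('side');lm('clear_1',[p])
E
```

```text
shift [-0.8  1.7 99.9] turn [-0.02 -0.01 -0.05]
clear_1 9 [([0.464, -0.207, 0.025], 0.63), ([0.537, -0.212, 0.02], 0.41)]
```

Call:
{"api": "move_arm", "payload": {
  "targets": [
    [[-1, 2, 45], [0, 0, 0], -0.2],
    [[-1, 2, 80], [0, 0, 0], -0.2],
    [[-1, 2, 101], [0, 0, 0], -0.2],
    [[-1, 2, 101], [0, 0, 0], -0.2],
    [[-1, 2, 101], [0, 0, 0], 0]
  ]
}}

```text
clock: 10.88
tcp_pos: [0.4659, -0.2079, 0.0208]
orientation: [0.001, 0.728, 0.686, 0.001]
wrist_force: [0.9, -0.5, 0.7]
finger_gap: 0.0427
grip_force: 0.0
```

Call:
{"api": "move_arm", "payload": {
  "targets": [
    [[0, 0, 0], [0, 0, 0], 1],
    [[0, 0, 0], [0, 0, 0], 1],
    [[0, 0, 0], [0, 0, 0], 1],
    [[0, 0, 0], [0, 0, 0], 1]
  ],
  "squeeze": 30
}}

```text
clock: 11.38
tcp_pos: [0.4659, -0.2079, 0.0208]
orientation: [0.001, 0.728, 0.686, 0.001]
wrist_force: [-0.9, 0.7, 7.3]
finger_gap: 0.0209
grip_force: 29.2
```

Call:
{"api": "move_arm", "payload": {
  "targets": [
    [[0, 0, -20], [0, 0, 0], 1],
    [[0, 0, -60], [0, 0, 0], 1],
    [[0, 0, -100], [0, 0, 0], 1],
    [[0, 0, -100], [0, 0, 0], 1]
  ]
}}

```text
clock: 11.88
tcp_pos: [0.4671, -0.2086, 0.123]
orientation: [0.004, 0.728, 0.686, 0.001]
wrist_force: [1.1, -0.4, -1.2]
finger_gap: 0.021
grip_force: 29.5
```

```bash
cat >> h.py <<'E'
K=np.array([.444,.0255,0])
def slot(row,i):
    return K+ax*(.071 if row=='f' else .121)+ay*(.074-.0245*i)
E
python3 - <<'E'
from h import *
for r in 'fb':
    for i in range(3): print(r,i,slot(r,i).round(4))
s=slot('b',0); go(s[0],s[1],.12,YAW+np.pi/2)
p=snap('side','s3.png'); q=snap('top'); lm('clear_1',[p,q]); print(env.get_state()['finger_gap'])
cv2.imwrite('pics/s3c.png',cv2.resize(p['pixels'][120:240,280:430,::-1],None,fx=4,fy=4,interpolation=2))
E
```

```text
f 0 [0.5187 0.0958 0.    ]
f 1 [0.5174 0.0713 0.    ]
f 2 [0.5162 0.0468 0.    ]
b 0 [0.5686 0.0932 0.    ]
b 1 [0.5674 0.0688 0.    ]
b 2 [0.5661 0.0443 0.    ]
shift [307.3  83.6   2.6] turn [ 0.04  0.02 -0.04]
clear_1 10 [([0.538, -0.212, 0.023], 0.51), ([0.468, -0.202, 0.124], 0.46)]
clear_1 11 [([0.538, -0.213, 0.023], 0.5), ([0.465, -0.206, 0.123], 0.46)]
0.02095500281245856
```

View pics/s3c.png

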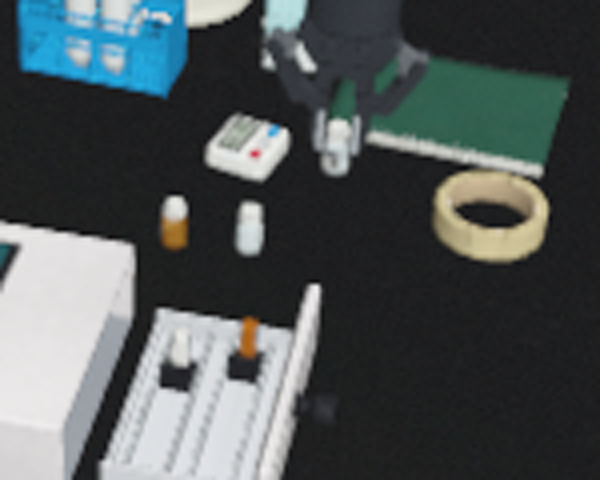

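Call:
{"api": "move_arm", "payload": {
  "targets": [
    [[60, 16, -5], [0, 0, 0], 1],
    [[120, 33, -5], [0, 0, 0], 1],
    [[180, 50, -5], [0, 0, 0], 1],
    [[240, 66, -5], [0, 0, 0], 1],
    [[290, 80, 0], [0, 0, 0], 1]
  ]
}}

```text
clock: 12.7
tcp_pos: [0.5614, 0.0799, 0.1182]
orientation: [-0.001, 0.727, 0.686, -0.0]
wrist_force: [0.2, 0.7, -0.6]
finger_gap: 0.021
grip_force: 29.5
```

```bash
python3 - <<'E'
from h import *
s=slot('b',0); go(s[0],s[1]-.002,.037,YAW+np.pi/2)
p=snap('side'); q=snap('top'); lm('clear_1',[p,q]); t,_=tool(); print(t,env.get_state()['finger_gap'])
E
```

```text
shift [11.7  6.6 81.2] turn [-0.01 -0.   -0.04]
clear_1 12 [([0.566, 0.085, 0.121], 0.58), ([0.539, -0.208, 0.02], 0.48)]
clear_1 13 [([0.539, -0.212, 0.024], 0.37)]
[0.56052611 0.07857765 0.11771191] 0.020894697113739084
```

Call:
{"api": "move_arm", "payload": {
  "targets": [
    [[10, 6, 20], [0, 0, 0], 1],
    [[10, 6, 45], [0, 0, 0], 1],
    [[10, 6, 60], [0, 0, 0], 1],
    [[10, 6, 72], [0, 0, 0], 1],
    [[10, 6, 77], [0, 0, 0], 1]
  ]
}}

```text
clock: 13.52
tcp_pos: [0.568, 0.0867, 0.0419]
orientation: [-0.0, 0.728, 0.686, -0.0]
wrist_force: [-1.4, 0.1, -0.4]
finger_gap: 0.0208
grip_force: 29.5
```

Call:
{"api": "move_arm", "payload": {
  "targets": [
    [[0, 0, 2], [0, 0, 0], 1],
    [[0, 0, 4], [0, 0, 0], 1],
    [[0, 0, 4], [0, 0, 0], 1]
  ]
}}

```text
clock: 13.9
tcp_pos: [0.5686, 0.0874, 0.0389]
orientation: [0.0, 0.728, 0.686, 0.001]
wrist_force: [-0.6, 0.6, -0.3]
finger_gap: 0.0211
grip_force: 29.5
```

Call:
{"api": "move_arm", "payload": {
  "targets": [
    [[0, 0, 2], [0, 0, 0], 1],
    [[0, 0, 2], [0, 0, 0], 1],
    [[0, 0, 4], [0, 0, 0], 1],
    [[0, 0, 4], [0, 0, 0], 1]
  ]
}}

```text
clock: 14.4
tcp_pos: [0.5686, 0.0873, 0.0349]
orientation: [0.0, 0.728, 0.686, 0.001]
wrist_force: [0.2, -0.4, 2.3]
finger_gap: 0.0209
grip_force: 29.8
```

Call:
{"api": "move_arm", "payload": {
  "targets": [
    [[0, 0, 0], [0, 0, 0], 0.3],
    [[0, 0, 0], [0, 0, 0], 0.15],
    [[0, 0, 0], [0, 0, 0], 0.1],
    [[0, 0, -20], [0, 0, 0], 0.1],
    [[0, 0, -60], [0, 0, 0], 0.1]
  ]
}}

```text
clock: 15.02
tcp_pos: [0.5665, 0.0872, 0.0932]
orientation: [-0.002, 0.728, 0.686, -0.001]
wrist_force: [0.7, 0.0, 0.9]
finger_gap: 0.0381
grip_force: 0.0
```

Call:
{"api": "move_arm", "payload": {
  "targets": [
    [[0, 0, -30], [0, 0, 0], 0.1],
    [[-60, 0, -30], [0, 0, 0], -0.2],
    [[-120, 0, -30], [0, 0, 0], -0.2],
    [[-180, 0, -30], [0, 0, 0], -0.2],
    [[-230, 0, -30], [0, 0, 0], -0.2]
  ]
}}

```text
clock: 15.65
tcp_pos: [0.5545, -0.1445, 0.1245]
orientation: [0.0, 0.728, 0.686, 0.0]
wrist_force: [0.7, -0.4, -0.8]
finger_gap: 0.0515
grip_force: 0.0
```

```bash
python3 - <<'E'
from h import *
p=snap('side','s4.png'); q=snap('top'); lm('clear_1',[p,q]);lm('amber_1',[p,q])
go(.538,-.211,.10,YAW+np.pi/2)
cv2.imwrite('pics/s4c.png',cv2.resize(p['pixels'][150:250,260:390,::-1],None,fx=4,fy=4,interpolation=2))
E
```

```text
clear_1 14 [([0.569, 0.094, 0.038], 0.44), ([0.537, -0.211, 0.022], 0.43)]
clear_1 15 [([0.566, 0.087, 0.032], 0.49)]
amber_1 14 [([0.562, 0.234, 0.024], 0.56), ([0.475, 0.241, 0.026], 0.54), ([0.601, -0.2, 0.023], 0.37)]
amber_1 15 [([0.565, 0.235, 0.026], 0.56), ([0.475, 0.244, 0.021], 0.55)]
shift [-70.3 -12.4  24.2] turn [-0.   -0.01 -0.04]
```

View pics/s4c.png

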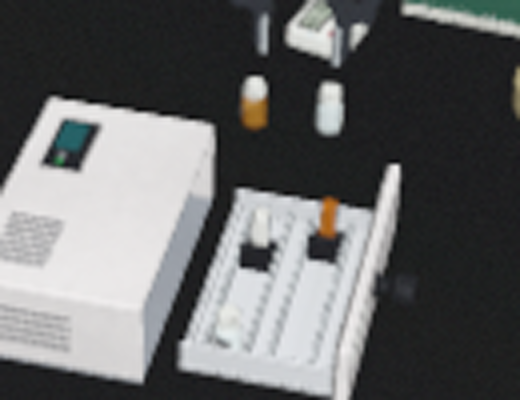

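Call:
{"api": "move_arm", "payload": {
  "targets": [
    [[-50, -12, 10], [0, 0, 0], -0.2],
    [[-70, -12, 50], [0, 0, 0], -0.2],
    [[-70, -12, 85], [0, 0, 0], -0.2],
    [[-70, -12, 103], [0, 0, 0], -0.2],
    [[-70, -12, 103], [0, 0, 0], -0.2]
  ]
}}

```text
clock: 16.58
tcp_pos: [0.5376, -0.2092, 0.0198]
orientation: [-0.002, 0.727, 0.687, -0.0]
wrist_force: [-0.8, -0.4, 0.6]
finger_gap: 0.051
grip_force: 0.0
```

Call:
{"api": "move_arm", "payload": {
  "targets": [
    [[0, 0, 0], [0, 0, 0], 1],
    [[0, 0, 0], [0, 0, 0], 1],
    [[0, 0, 0], [0, 0, 0], 1],
    [[0, 0, 0], [0, 0, 0], 1],
    [[0, 0, 0], [0, 0, 0], 1]
  ],
  "squeeze": 30
}}

```text
clock: 17.2
tcp_pos: [0.5398, -0.2118, 0.0227]
orientation: [0.001, 0.728, 0.686, 0.001]
wrist_force: [1.4, 1.7, 5.7]
finger_gap: 0.0207
grip_force: 29.7
```

Call:
{"api": "move_arm", "payload": {
  "targets": [
    [[0, 0, -30], [0, 0, 0], 1],
    [[0, 0, -80], [0, 0, 0], 1],
    [[40, 0, -100], [0, 0, 0], 1],
    [[80, 0, -100], [0, 0, 0], 1]
  ]
}}

```text
clock: 17.7
tcp_pos: [0.5447, -0.132, 0.1238]
orientation: [0.002, 0.728, 0.685, 0.001]
wrist_force: [0.2, -0.2, -0.6]
finger_gap: 0.0206
grip_force: 29.4
```

```bash
python3 - <<'E'
from h import *
p=snap('side'); q=snap('top'); lm('clear_1',[p,q])
t,_=tool(); print(t, env.get_state()['finger_gap'])
go(.5674,.062,.1,YAW+np.pi/2)
E
```

```text
clear_1 16 [([0.569, 0.091, 0.038], 0.53), ([0.548, -0.131, 0.123], 0.44)]
clear_1 17 [([0.571, 0.088, 0.037], 0.41)]
[ 0.54320489 -0.1312183   0.12143134] 0.020751705740975412
shift [194.3  13.1  21.4] turn [ 0.    0.   -0.04]
```

Call:
{"api": "move_arm", "payload": {
  "targets": [
    [[60, 4, 0], [0, 0, 0], 1],
    [[120, 8, 0], [0, 0, 0], 1],
    [[175, 13, 0], [0, 0, 0], 1],
    [[195, 13, 10], [0, 0, 0], 1],
    [[195, 13, 30], [0, 0, 0], 1]
  ]
}}

```text
clock: 18.52
tcp_pos: [0.5686, 0.0627, 0.0912]
orientation: [0.001, 0.727, 0.687, 0.001]
wrist_force: [1.0, 0.0, -1.5]
finger_gap: 0.021
grip_force: 29.4
```

```bash
python3 - <<'E'
from h import *
go(.5674,.063,.0367,YAW+np.pi/2)
E
```

```text
shift [ 0.2 -1.3 54.5] turn [ 0.01  0.   -0.04]
```

Call:
{"api": "move_arm", "payload": {
  "targets": [
    [[0, -1, 20], [0, 0, 0], 1],
    [[0, -1, 38], [0, 0, 0], 1],
    [[0, -1, 47], [0, 0, 0], 1],
    [[0, -1, 51], [0, 0, 0], 1],
    [[0, -1, 51], [0, 0, 0], 1]
  ]
}}

```text
clock: 19.15
tcp_pos: [0.5668, 0.0615, 0.0401]
orientation: [-0.0, 0.728, 0.686, 0.0]
wrist_force: [0.1, 0.4, -0.5]
finger_gap: 0.0206
grip_force: 30.0
```

Call:
{"api": "move_arm", "payload": {
  "targets": [
    [[0, 0, 2], [0, 0, 0], 1],
    [[0, 0, 2], [0, 0, 0], 1],
    [[0, 0, 3], [0, 0, 0], 1],
    [[0, 0, 3], [0, 0, 0], 1]
  ]
}}

```text
clock: 19.65
tcp_pos: [0.5669, 0.0624, 0.0376]
orientation: [0.0, 0.728, 0.686, 0.0]
wrist_force: [1.0, -0.1, -0.0]
finger_gap: 0.0207
grip_force: 30.0
```

Call:
{"api": "move_arm", "payload": {
  "targets": [
    [[0, 0, 1.5], [0, 0, 0], 1],
    [[0, 0, 1.5], [0, 0, 0], 1],
    [[0, 0, 1.5], [0, 0, 0], 1]
  ]
}}

```text
clock: 20.02
tcp_pos: [0.5672, 0.0624, 0.0366]
orientation: [0.0, 0.728, 0.686, 0.001]
wrist_force: [-1.2, -0.2, 6.8]
finger_gap: 0.0215
grip_force: 30.7
```

Contact with the floor; release.

Call:
{"api": "move_arm", "payload": {
  "targets": [
    [[0, 0, -0.5], [0, 0, 0], 0.3],
    [[0, 0, -0.5], [0, 0, 0], 0.15],
    [[0, 0, -0.5], [0, 0, 0], 0.1],
    [[0, 0, -20], [0, 0, 0], 0.1],
    [[0, 0, -60], [0, 0, 0], 0.1]
  ]
}}

```text
clock: 20.65
tcp_pos: [0.5649, 0.0623, 0.0946]
orientation: [-0.002, 0.728, 0.686, -0.001]
wrist_force: [0.2, 0.1, -0.0]
finger_gap: 0.0382
grip_force: 0.0
```

Call:
{"api": "move_arm", "payload": {
  "targets": [
    [[0, 0, -30], [0, 0, 0], 0.1],
    [[-60, 0, -30], [0, 0, 0], -0.2],
    [[-120, 10, -30], [0, 0, 0], -0.2],
    [[-180, 20, -30], [0, 0, 0], -0.2],
    [[-230, 25, -30], [0, 0, 0], -0.2]
  ]
}}

```text
clock: 21.28
tcp_pos: [0.5784, -0.1711, 0.1258]
orientation: [0.0, 0.728, 0.686, 0.0]
wrist_force: [-0.4, 0.8, 0.9]
finger_gap: 0.0509
grip_force: 0.0
```

```bash
python3 - <<'E'
from h import *
p=snap('side'); q=snap('top'); lm('clear_1',[p,q]);lm('amber_1',[p,q])
go(.600,-.205,.02,YAW+np.pi/2)
E
```

```text
clear_1 18 [([0.57, 0.092, 0.038], 0.4)]
clear_1 19 [([0.569, 0.06, 0.038], 0.62), ([0.57, 0.087, 0.037], 0.51)]
amber_1 18 [([0.565, 0.232, 0.022], 0.69), ([0.477, 0.242, 0.025], 0.59), ([0.599, -0.198, 0.024], 0.48)]
amber_1 19 [([0.566, 0.233, 0.023], 0.63), ([0.474, 0.244, 0.022], 0.37)]
shift [-35.9  24.3 105.6] turn [-0.   -0.01 -0.04]
```

Call:
{"api": "move_arm", "payload": {
  "targets": [
    [[-34, 24, 20], [0, 0, 0], -0.2],
    [[-34, 24, 50], [0, 0, 0], -0.2],
    [[-34, 24, 85], [0, 0, 0], -0.2],
    [[-34, 24, 105], [0, 0, 0], -0.2],
    [[-34, 24, 105], [0, 0, 0], -0.2]
  ]
}}

```text
clock: 22.2
tcp_pos: [0.5988, -0.2015, 0.019]
orientation: [-0.002, 0.727, 0.687, -0.0]
wrist_force: [-0.4, -0.6, 1.5]
finger_gap: 0.051
grip_force: 0.0
```

Call:
{"api": "move_arm", "payload": {
  "targets": [
    [[0, 0, 0], [0, 0, 0], 1],
    [[0, 0, 0], [0, 0, 0], 1],
    [[0, 0, 0], [0, 0, 0], 1],
    [[0, 0, 0], [0, 0, 0], 1],
    [[0, 0, 0], [0, 0, 0], 1]
  ],
  "squeeze": 30
}}

```text
clock: 22.82
tcp_pos: [0.6015, -0.2042, 0.0226]
orientation: [0.001, 0.728, 0.686, 0.001]
wrist_force: [-0.7, 2.1, 6.3]
finger_gap: 0.0209
grip_force: 29.6
```

Call:
{"api": "move_arm", "payload": {
  "targets": [
    [[0, 0, -30], [0, 0, 0], 1],
    [[0, 0, -80], [0, 0, 0], 1],
    [[40, 0, -100], [0, 0, 0], 1],
    [[80, 0, -100], [0, 0, 0], 1]
  ]
}}

```text
clock: 23.32
tcp_pos: [0.6065, -0.1247, 0.1239]
orientation: [0.002, 0.728, 0.685, 0.001]
wrist_force: [-0.3, 0.5, -1.2]
finger_gap: 0.0207
grip_force: 29.4
```

```bash
python3 - <<'E'
from h import *
p=snap('side'); q=snap('top'); lm('amber_1',[p,q])
t,_=tool(); print(t, env.get_state()['finger_gap'])
s=slot('f',0); go(s[0],.0917,.09,YAW+np.pi/2)
E
```

```text
amber_1 20 [([0.602, -0.123, 0.124], 0.65), ([0.477, 0.24, 0.023], 0.52), ([0.566, 0.236, 0.021], 0.51), ([0.458, 0.384, -0.002], 0.5)]
amber_1 21 [([0.476, 0.243, 0.02], 0.63), ([0.567, 0.234, 0.024], 0.54)]
[ 0.60487838 -0.12381262  0.12115845] 0.02106168042892232
shift [210.2 -98.4  31.1] turn [ 0.    0.   -0.04]
```

Call:
{"api": "move_arm", "payload": {
  "targets": [
    [[50, -30, 0], [0, 0, 0], 1],
    [[100, -60, 0], [0, 0, 0], 1],
    [[150, -90, 0], [0, 0, 0], 1],
    [[200, -98, 0], [0, 0, 0], 1],
    [[210, -98, 20], [0, 0, 0], 1]
  ]
}}

```text
clock: 24.15
tcp_pos: [0.5202, 0.0927, 0.1022]
orientation: [0.001, 0.727, 0.687, 0.002]
wrist_force: [-0.4, -0.1, -0.5]
finger_gap: 0.0207
grip_force: 29.5
```

```bash
python3 - <<'E'
from h import *
print(tool()[0],env.get_state()['finger_gap'])
s=slot('f',0); go(s[0],.0917,.0367,YAW+np.pi/2)
E
```

```text
[0.52019122 0.09272178 0.10217457] 0.02069720102495306
shift [-1.2 -1.7 65.5] turn [ 0.02 -0.   -0.03]
```

Call:
{"api": "move_arm", "payload": {
  "targets": [
    [[-1, -2, 25], [0, 0, 0], 1],
    [[-1, -2, 48], [0, 0, 0], 1],
    [[-1, -2, 58], [0, 0, 0], 1],
    [[-1, -2, 63], [0, 0, 0], 1],
    [[-1, -2, 63], [0, 0, 0], 1]
  ]
}}

```text
clock: 24.78
tcp_pos: [0.5176, 0.0899, 0.0381]
orientation: [0.0, 0.728, 0.686, 0.0]
wrist_force: [-0.3, -0.2, 0.1]
finger_gap: 0.0207
grip_force: 29.5
```

Call:
{"api": "move_arm", "payload": {
  "targets": [
    [[0, 0, 1.5], [0, 0, 0], 1],
    [[0, 0, 1.5], [0, 0, 0], 1],
    [[0, 0, 3], [0, 0, 0], 1],
    [[0, 0, 3], [0, 0, 0], 1]
  ]
}}

```text
clock: 25.28
tcp_pos: [0.5187, 0.0903, 0.0365]
orientation: [0.001, 0.728, 0.686, 0.001]
wrist_force: [-0.2, -0.5, 7.0]
finger_gap: 0.0208
grip_force: 30.1
```

Call:
{"api": "move_arm", "payload": {
  "targets": [
    [[0, 0, -0.5], [0, 0, 0], 0.3],
    [[0, 0, -0.5], [0, 0, 0], 0.15],
    [[0, 0, -0.5], [0, 0, 0], 0.1],
    [[0, 0, -20], [0, 0, 0], 0.1],
    [[0, 0, -60], [0, 0, 0], 0.1]
  ]
}}

```text
clock: 25.9
tcp_pos: [0.5155, 0.0902, 0.0938]
orientation: [-0.002, 0.728, 0.686, -0.001]
wrist_force: [-0.6, -0.4, -0.8]
finger_gap: 0.0384
grip_force: 0.0
```

Call:
{"api": "move_arm", "payload": {
  "targets": [
    [[0, 0, -30], [0, 0, 0], 0.1],
    [[60, 25, -30], [0, 0, 0], -0.2],
    [[120, 40, -30], [0, 0, 0], -0.2],
    [[130, 45, -30], [0, 0, 0], -0.2],
    [[130, 45, -20], [0, 0, 0], -0.2]
  ]
}}

```text
clock: 26.52
tcp_pos: [0.5703, 0.218, 0.1148]
orientation: [0.0, 0.727, 0.687, 0.0]
wrist_force: [-0.2, -1.2, -0.0]
finger_gap: 0.0514
grip_force: 0.0
```

```bash
python3 - <<'E'
from h import *
p=snap('side'); q=snap('top'); lm('clear_1',[p,q]);lm('amber_1',[p,q])
go(.565,.234,.02,YAW+np.pi/2)
E
```

```text
clear_1 22 [([0.571, 0.11, 0.013], 0.18)]
clear_1 23 [([0.569, 0.064, 0.037], 0.63), ([0.571, 0.089, 0.036], 0.55)]
amber_1 22 [([0.475, 0.244, 0.026], 0.6), ([0.514, 0.092, 0.037], 0.6), ([0.562, 0.234, 0.027], 0.42)]
amber_1 23 [([0.517, 0.086, 0.033], 0.59), ([0.565, 0.233, 0.024], 0.5), ([0.476, 0.245, 0.022], 0.46)]
shift [17.6 -5.7 95.1] turn [ 0.   -0.   -0.05]
```

Call:
{"api": "move_arm", "payload": {
  "targets": [
    [[17, -6, 10], [0, 0, 0], -0.2],
    [[17, -6, 45], [0, 0, 0], -0.2],
    [[17, -6, 80], [0, 0, 0], -0.2],
    [[17, -6, 95], [0, 0, 0], -0.2],
    [[17, -6, 95], [0, 0, 0], -0.2]
  ]
}}

```text
clock: 27.45
tcp_pos: [0.5638, 0.2349, 0.019]
orientation: [-0.001, 0.727, 0.686, -0.001]
wrist_force: [0.3, 0.3, 0.4]
finger_gap: 0.0512
grip_force: 0.0
```

Call:
{"api": "move_arm", "payload": {
  "targets": [
    [[0, 0, 0], [0, 0, 0], 1],
    [[0, 0, 0], [0, 0, 0], 1],
    [[0, 0, 0], [0, 0, 0], 1],
    [[0, 0, 0], [0, 0, 0], 1],
    [[0, 0, 0], [0, 0, 0], 1]
  ],
  "squeeze": 30
}}

```text
clock: 28.08
tcp_pos: [0.5662, 0.2351, 0.0217]
orientation: [0.001, 0.728, 0.686, 0.002]
wrist_force: [0.4, 0.2, 5.8]
finger_gap: 0.0212
grip_force: 29.5
```

Call:
{"api": "move_arm", "payload": {
  "targets": [
    [[0, 0, -30], [0, 0, 0], 1],
    [[0, 0, -80], [0, 0, 0], 1],
    [[-40, -20, -100], [0, 0, 0], 1],
    [[-80, -40, -100], [0, 0, 0], 1]
  ]
}}

```text
clock: 28.58
tcp_pos: [0.5215, 0.1568, 0.1223]
orientation: [0.002, 0.727, 0.686, 0.002]
wrist_force: [-0.8, -0.3, -0.2]
finger_gap: 0.0208
grip_force: 29.5
```

```bash
python3 - <<'E'
from h import *
p=snap('side'); q=snap('top'); lm('amber_1',[p,q])
t,_=tool(); print(t, env.get_state()['finger_gap'])
s=slot('f',1); go(s[0],.0645,.09,YAW+np.pi/2)
E
```

```text
amber_1 24 [([0.478, 0.239, 0.027], 0.65), ([0.522, 0.157, 0.121], 0.58), ([0.515, 0.091, 0.038], 0.56)]
amber_1 25 [([0.569, 0.089, 0.038], 0.72), ([0.519, 0.085, 0.031], 0.41), ([0.568, 0.063, 0.037], 0.23)]
[0.5202691  0.1567133  0.12037502] 0.021039375181632947
shift [-92.2   2.7  30.3] turn [ 0.01 -0.   -0.05]
```

Call:
{"api": "move_arm", "payload": {
  "targets": [
    [[-45, 1, 0], [0, 0, 0], 1],
    [[-85, 2, 0], [0, 0, 0], 1],
    [[-92, 2, 15], [0, 0, 0], 1],
    [[-92, 2, 30], [0, 0, 0], 1],
    [[-92, 2, 30], [0, 0, 0], 1]
  ]
}}

```text
clock: 29.4
tcp_pos: [0.5156, 0.0664, 0.0879]
orientation: [-0.001, 0.727, 0.687, -0.001]
wrist_force: [0.2, 0.9, -0.4]
finger_gap: 0.0211
grip_force: 29.5
```

```bash
python3 - <<'E'
from h import *
print(tool()[0],env.get_state()['finger_gap'])
s=slot('f',1); go(s[0],.0645,.0357,YAW+np.pi/2)
E
```

```text
[0.51555113 0.06637444 0.0879472 ] 0.021136635154733494
shift [-1.8  2.2 52.2] turn [-0.02 -0.   -0.04]
```

Call:
{"api": "move_arm", "payload": {
  "targets": [
    [[-1, 1, 20], [0, 0, 0], 1],
    [[-1, 1, 38], [0, 0, 0], 1],
    [[-1, 1, 46], [0, 0, 0], 1],
    [[-1, 1, 49], [0, 0, 0], 1],
    [[-1, 1, 49], [0, 0, 0], 1]
  ]
}}

```text
clock: 30.02
tcp_pos: [0.5182, 0.0645, 0.0413]
orientation: [0.0, 0.727, 0.686, 0.0]
wrist_force: [0.1, -0.1, -0.6]
finger_gap: 0.021
grip_force: 29.5
```

Call:
{"api": "move_arm", "payload": {
  "targets": [
    [[0, 0, 1.5], [0, 0, 0], 1],
    [[0, 0, 1.5], [0, 0, 0], 1],
    [[0, 0, 3], [0, 0, 0], 1],
    [[0, 0, 3], [0, 0, 0], 1]
  ]
}}

```text
clock: 30.52
tcp_pos: [0.5178, 0.0642, 0.0379]
orientation: [-0.0, 0.728, 0.686, 0.0]
wrist_force: [0.2, 0.1, -1.3]
finger_gap: 0.0214
grip_force: 29.5
```

Call:
{"api": "move_arm", "payload": {
  "targets": [
    [[0, 0, 1.5], [0, 0, 0], 1],
    [[0, 0, 1.5], [0, 0, 0], 1],
    [[0, 0, 2.5], [0, 0, 0], 1],
    [[0, 0, 2.5], [0, 0, 0], 1]
  ]
}}

```text
clock: 31.02
tcp_pos: [0.518, 0.0642, 0.0357]
orientation: [0.0, 0.728, 0.686, 0.0]
wrist_force: [-1.2, 0.7, 2.8]
finger_gap: 0.0207
grip_force: 29.8
```

Call:
{"api": "move_arm", "payload": {
  "targets": [
    [[0, 0, -0.5], [0, 0, 0], 0.3],
    [[0, 0, -0.5], [0, 0, 0], 0.15],
    [[0, 0, -0.5], [0, 0, 0], 0.1],
    [[0, 0, -20], [0, 0, 0], 0.1],
    [[0, 0, -60], [0, 0, 0], 0.1]
  ]
}}

```text
clock: 31.65
tcp_pos: [0.5161, 0.0642, 0.0944]
orientation: [-0.002, 0.728, 0.686, -0.001]
wrist_force: [-0.0, -0.2, 0.5]
finger_gap: 0.0382
grip_force: 0.0
```

Call:
{"api": "move_arm", "payload": {
  "targets": [
    [[0, 0, -30], [0, 0, 0], 0.1],
    [[60, -15, -30], [0, 0, 0], -0.2],
    [[120, -30, -30], [0, 0, 0], -0.2],
    [[165, -40, -30], [0, 0, 0], -0.2],
    [[165, -40, -20], [0, 0, 0], -0.2]
  ]
}}

```text
clock: 32.28
tcp_pos: [0.4874, 0.2342, 0.116]
orientation: [0.0, 0.726, 0.688, 0.001]
wrist_force: [0.0, 0.4, -0.7]
finger_gap: 0.0509
grip_force: 0.0
```

```bash
python3 - <<'E'
from h import *
p=snap('side'); q=snap('top'); lm('clear_1',[p,q]);lm('amber_1',[p,q])
go(.476,.243,.02,YAW+np.pi/2)
E
```

```text
clear_1 26 []
clear_1 27 [([0.568, 0.089, 0.036], 0.54), ([0.567, 0.06, 0.037], 0.47)]
amber_1 26 [([0.476, 0.24, 0.025], 0.64), ([0.514, 0.091, 0.04], 0.54)]
amber_1 27 [([0.515, 0.063, 0.037], 0.55), ([0.477, 0.24, 0.022], 0.53), ([0.517, 0.088, 0.031], 0.51)]
shift [ 12.1 -12.7  95.6] turn [ 0.   -0.   -0.06]
```

Call:
{"api": "move_arm", "payload": {
  "targets": [
    [[11, -12, 10], [0, 0, 0], -0.2],
    [[11, -12, 45], [0, 0, 0], -0.2],
    [[11, -12, 80], [0, 0, 0], -0.2],
    [[11, -12, 95], [0, 0, 0], -0.2],
    [[11, -12, 95], [0, 0, 0], -0.2]
  ]
}}

```text
clock: 33.2
tcp_pos: [0.4751, 0.2427, 0.0196]
orientation: [-0.001, 0.728, 0.686, -0.001]
wrist_force: [-0.6, 0.5, -0.0]
finger_gap: 0.0509
grip_force: 0.0
```

Call:
{"api": "move_arm", "payload": {
  "targets": [
    [[0, 0, 0], [0, 0, 0], 1],
    [[0, 0, 0], [0, 0, 0], 1],
    [[0, 0, 0], [0, 0, 0], 1],
    [[0, 0, 0], [0, 0, 0], 1],
    [[0, 0, 0], [0, 0, 0], 1]
  ],
  "squeeze": 30
}}

```text
clock: 33.83
tcp_pos: [0.4776, 0.2434, 0.0219]
orientation: [0.001, 0.728, 0.686, 0.002]
wrist_force: [-0.1, -0.2, 6.1]
finger_gap: 0.0208
grip_force: 29.5
```

Call:
{"api": "move_arm", "payload": {
  "targets": [
    [[0, 0, -30], [0, 0, 0], 1],
    [[0, 0, -80], [0, 0, 0], 1],
    [[-40, 20, -100], [0, 0, 0], 1],
    [[-80, 30, -100], [0, 0, 0], 1]
  ]
}}

```text
clock: 34.33
tcp_pos: [0.5039, 0.161, 0.1231]
orientation: [0.002, 0.727, 0.687, 0.003]
wrist_force: [0.7, 0.1, 0.0]
finger_gap: 0.0208
grip_force: 29.5
```

```bash
python3 - <<'E'
from h import *
p=snap('side'); q=snap('top'); lm('amber_1',[p,q])
t,_=tool(); print(t, env.get_state()['finger_gap'])
s=slot('f',2); go(s[0],.038,.09,YAW+np.pi/2)
E
```

```text
amber_1 28 [([0.505, 0.16, 0.124], 0.58), ([0.515, 0.092, 0.038], 0.4)]
amber_1 29 [([0.518, 0.088, 0.031], 0.56), ([0.519, 0.061, 0.037], 0.38)]
[0.5014507  0.16074273 0.12056963] 0.021113446397668774
shift [-121.6   22.1   30.5] turn [ 0.   -0.   -0.06]
```

Call:
{"api": "move_arm", "payload": {
  "targets": [
    [[-45, 10, 0], [0, 0, 0], 1],
    [[-90, 22, 0], [0, 0, 0], 1],
    [[-121, 21, 15], [0, 0, 0], 1],
    [[-121, 21, 30], [0, 0, 0], 1],
    [[-121, 21, 30], [0, 0, 0], 1]
  ]
}}

```text
clock: 35.15
tcp_pos: [0.5139, 0.0405, 0.089]
orientation: [-0.001, 0.727, 0.686, -0.001]
wrist_force: [-0.2, 0.1, -0.3]
finger_gap: 0.021
grip_force: 29.5
```

```bash
python3 - <<'E'
from h import *
print(tool()[0],env.get_state()['finger_gap'])
s=slot('f',2); go(s[0],.038,.0359,YAW+np.pi/2)
E
```

```text
[0.51390839 0.04047339 0.08896892] 0.02099247187777205
shift [-2.4  2.6 53.1] turn [-0.02 -0.01 -0.04]
```

Call:
{"api": "move_arm", "payload": {
  "targets": [
    [[-1, 1, 20], [0, 0, 0], 1],
    [[-1, 1, 38], [0, 0, 0], 1],
    [[-1, 1, 46], [0, 0, 0], 1],
    [[-1, 1, 50], [0, 0, 0], 1],
    [[-1, 1, 50], [0, 0, 0], 1]
  ]
}}

```text
clock: 35.78
tcp_pos: [0.5166, 0.0387, 0.0408]
orientation: [0.0, 0.727, 0.686, 0.0]
wrist_force: [0.2, -0.9, 0.7]
finger_gap: 0.0208
grip_force: 29.5
```

Call:
{"api": "move_arm", "payload": {
  "targets": [
    [[0, 0, 2], [0, 0, 0], 1],
    [[0, 0, 3], [0, 0, 0], 1],
    [[0, 0, 4], [0, 0, 0], 1],
    [[0, 0, 4], [0, 0, 0], 1]
  ]
}}

```text
clock: 36.28
tcp_pos: [0.5163, 0.0382, 0.0364]
orientation: [-0.0, 0.728, 0.686, 0.0]
wrist_force: [1.1, 0.5, 0.0]
finger_gap: 0.0206
grip_force: 29.5
```

Call:
{"api": "move_arm", "payload": {
  "targets": [
    [[0, 0, 1], [0, 0, 0], 1],
    [[0, 0, 1], [0, 0, 0], 1],
    [[0, 0, 1], [0, 0, 0], 1]
  ]
}}

```text
clock: 36.65
tcp_pos: [0.5166, 0.0382, 0.0359]
orientation: [0.0, 0.728, 0.686, 0.0]
wrist_force: [-1.5, -0.5, 4.7]
finger_gap: 0.021
grip_force: 29.9
```

Call:
{"api": "move_arm", "payload": {
  "targets": [
    [[0, 0, -0.5], [0, 0, 0], 0.3],
    [[0, 0, -0.5], [0, 0, 0], 0.15],
    [[0, 0, -0.5], [0, 0, 0], 0.1],
    [[0, 0, -20], [0, 0, 0], 0.1],
    [[0, 0, -65], [0, 0, 0], 0.1]
  ]
}}

```text
clock: 37.28
tcp_pos: [0.5143, 0.0384, 0.099]
orientation: [-0.002, 0.728, 0.686, -0.001]
wrist_force: [1.0, 0.2, 0.1]
finger_gap: 0.0382
grip_force: 0.0
```

Call:
{"api": "move_arm", "payload": {
  "targets": [
    [[0, 0, -40], [0, 0, 0], 0.1],
    [[-60, 0, -70], [0, 0, 0], 0.1],
    [[-120, 0, -100], [0, 0, 0], 0.1],
    [[-180, 0, -100], [0, 0, 0], 0.1]
  ]
}}

```text
clock: 37.78
tcp_pos: [0.5072, -0.1374, 0.2025]
orientation: [0.002, 0.727, 0.687, 0.001]
wrist_force: [1.1, -0.6, -0.1]
finger_gap: 0.0383
grip_force: 0.0
```

```bash
python3 - <<'E'
from h import *
p=snap('side','s5.png'); q=snap('top','t5.png'); lm('clear_1',[p,q]);lm('amber_1',[p,q]);lm('tab_front',[p,q]);lm('tab_back',[p,q])
im=np.hstack([cv2.resize(p['pixels'][165:255,285:385,::-1],(400,360),interpolation=2),cv2.resize(q['pixels'][180:270,270:370,::-1],(400,360),interpolation=2)])
cv2.imwrite('pics/c5.png',im)
go(.516,-.0445,.09,YAW+np.pi/2)
E
```

```text
clear_1 30 [([0.572, 0.092, 0.038], 0.61)]
clear_1 31 [([0.567, 0.059, 0.038], 0.62), ([0.57, 0.087, 0.037], 0.44)]
amber_1 30 [([0.514, 0.062, 0.037], 0.52), ([0.516, 0.093, 0.037], 0.46), ([0.516, 0.035, 0.038], 0.45)]
amber_1 31 [([0.517, 0.061, 0.04], 0.49), ([0.515, 0.035, 0.035], 0.48), ([0.52, 0.089, 0.03], 0.41)]
tab_front 30 [([0.514, -0.048, 0.052], 0.46), ([0.568, 0.061, 0.037], 0.39)]
tab_front 31 [([0.515, -0.045, 0.05], 0.43)]
tab_back 30 [([0.457, 0.387, -0.002], 0.74), ([0.568, -0.026, 0.05], 0.63)]
tab_back 31 [([0.516, 0.04, 0.035], 0.6), ([0.566, -0.021, 0.052], 0.59), ([0.518, 0.064, 0.036], 0.26)]
shift [ 90.1   4.9 109.9] turn [-0.   -0.   -0.03]
```

View pics/c5.png

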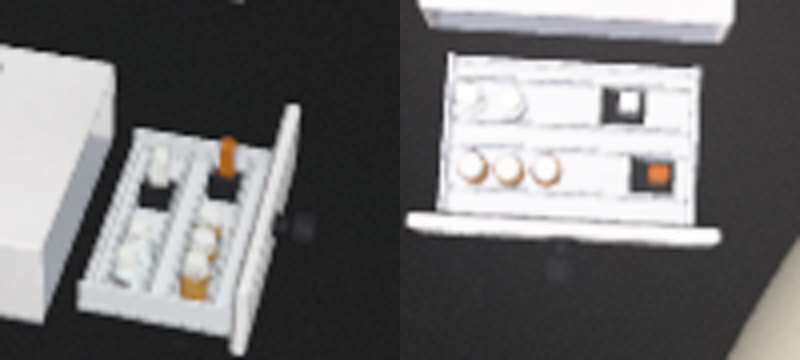

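Call:
{"api": "move_arm", "payload": {
  "targets": [
    [[60, 5, 30], [0, 0, 0], 0.1],
    [[89, 6, 80], [0, 0, 0], 0.1],
    [[89, 6, 110], [0, 0, 0], 0.1],
    [[89, 6, 140], [0, 0, 0], 0.1],
    [[89, 6, 154], [0, 0, 0], 0.1]
  ]
}}

```text
clock: 38.9
tcp_pos: [0.5162, -0.0458, 0.0445]
orientation: [-0.001, 0.727, 0.687, -0.0]
wrist_force: [0.4, -0.3, -0.0]
finger_gap: 0.0386
grip_force: 0.0
```

Call:
{"api": "move_arm", "payload": {
  "targets": [
    [[0, 0, 0], [0, 0, 0], 0.4],
    [[0, 0, 0], [0, 0, 0], 1],
    [[0, 0, 0], [0, 0, 0], 1],
    [[0, 0, 0], [0, 0, 0], 1],
    [[0, 0, 0], [0, 0, 0], 1]
  ],
  "squeeze": 20
}}

```text
clock: 39.52
tcp_pos: [0.5177, -0.0473, 0.0468]
orientation: [0.0, 0.728, 0.686, 0.001]
wrist_force: [-2.0, 0.2, 2.6]
finger_gap: 0.0112
grip_force: 23.9
```

Call:
{"api": "move_arm", "payload": {
  "targets": [
    [[9, 0, 0], [0, 0, 0], 1],
    [[18, 0, 0], [0, 0, 0], 1],
    [[27, 0, 0], [0, 0, 0], 1],
    [[36, 0, 0], [0, 0, 0], 1],
    [[42, 0, 0], [0, 0, 0], 1]
  ]
}}

```text
clock: 40.15
tcp_pos: [0.5204, -0.0045, 0.0468]
orientation: [0.001, 0.727, 0.686, 0.001]
wrist_force: [-1.1, -0.3, 6.0]
finger_gap: 0.0112
grip_force: 24.2
```

Call:
{"api": "move_arm", "payload": {
  "targets": [
    [[2, 0, 0], [0, 0, 0], 1],
    [[4, 0, 0], [0, 0, 0], 1],
    [[6, 0, 0], [0, 0, 0], 1],
    [[8, 0, 0], [0, 0, 0], 1],
    [[10, 0, 0], [0, 0, 0], 1]
  ]
}}

```text
clock: 40.78
tcp_pos: [0.521, 0.0052, 0.0468]
orientation: [0.001, 0.727, 0.686, 0.001]
wrist_force: [-0.7, -1.6, 5.8]
finger_gap: 0.0113
grip_force: 24.2
```

Call:
{"api": "move_arm", "payload": {
  "targets": [
    [[1, 0, 0], [0, 0, 0], 1],
    [[2, 0, 0], [0, 0, 0], 1],
    [[3, 0, 0], [0, 0, 0], 1],
    [[4, 0, 0], [0, 0, 0], 1],
    [[4, 0, 0], [0, 0, 0], 1]
  ]
}}

```text
clock: 41.4
tcp_pos: [0.5212, 0.0091, 0.0468]
orientation: [0.001, 0.727, 0.686, 0.001]
wrist_force: [-0.4, -0.8, 5.8]
finger_gap: 0.0116
grip_force: 24.2
```

Call:
{"api": "move_arm", "payload": {
  "targets": [
    [[1, 0, 0], [0, 0, 0], 1],
    [[2, 0, 0], [0, 0, 0], 1],
    [[3, 0, 0], [0, 0, 0], 1],
    [[4, 0, 0], [0, 0, 0], 1],
    [[4, 0, 0], [0, 0, 0], 1]
  ]
}}

```text
clock: 42.02
tcp_pos: [0.5215, 0.0131, 0.0468]
orientation: [0.001, 0.727, 0.686, 0.001]
wrist_force: [-1.5, -1.1, 4.5]
finger_gap: 0.0114
grip_force: 24.2
```

Call:
{"api": "move_arm", "payload": {
  "targets": [
    [[0.7, 0, 0], [0, 0, 0], 1],
    [[1.4, 0, 0], [0, 0, 0], 1],
    [[2, 0, 0], [0, 0, 0], 1],
    [[2, 0, 0], [0, 0, 0], 1]
  ]
}}

```text
clock: 42.52
tcp_pos: [0.5216, 0.0151, 0.0468]
orientation: [0.001, 0.727, 0.686, 0.001]
wrist_force: [-1.3, -2.0, 5.6]
finger_gap: 0.0114
grip_force: 24.2
```

Call:
{"api": "move_arm", "payload": {
  "targets": [
    [[0.7, 0, 0], [0, 0, 0], 1],
    [[1.5, 0, 0], [0, 0, 0], 1],
    [[1.5, 0, 0], [0, 0, 0], 1]
  ]
}}

```text
clock: 42.9
tcp_pos: [0.5217, 0.0163, 0.0468]
orientation: [0.001, 0.728, 0.686, 0.0]
wrist_force: [-1.2, -1.7, 4.8]
finger_gap: 0.0114
grip_force: 24.2
```

Call:
{"api": "move_arm", "payload": {
  "targets": [
    [[0.7, 0, 0], [0, 0, 0], 1],
    [[1.3, 0, 0], [0, 0, 0], 1],
    [[1.3, 0, 0], [0, 0, 0], 1]
  ]
}}

```text
clock: 43.28
tcp_pos: [0.5219, 0.0165, 0.0469]
orientation: [0.002, 0.728, 0.686, -0.0]
wrist_force: [-2.6, -4.9, 5.2]
finger_gap: 0.0113
grip_force: 24.2
```

Call:
{"api": "move_arm", "payload": {
  "targets": [
    [[-0.5, 0, 0], [0, 0, 0], 1],
    [[-0.5, 0, 0], [0, 0, 0], 0.3],
    [[-0.5, 0, 0], [0, 0, 0], 0.1],
    [[-0.5, 0, 0], [0, 0, 0], 0.1],
    [[-0.5, 0, -30], [0, 0, 0], 0.1]
  ]
}}

```text
clock: 43.9
tcp_pos: [0.5189, 0.0175, 0.0742]
orientation: [-0.002, 0.728, 0.686, -0.001]
wrist_force: [0.0, 0.4, 0.2]
finger_gap: 0.0382
grip_force: 0.0
```

Call:
{"api": "move_arm", "payload": {
  "targets": [
    [[0, 0, -50], [0, 0, 0], 0.1],
    [[-60, 0, -80], [0, 0, 0], 0.1],
    [[-120, 0, -120], [0, 0, 0], 0.1],
    [[-160, 0, -120], [0, 0, 0], 0.1]
  ]
}}

```text
clock: 44.4
tcp_pos: [0.5129, -0.1445, 0.1988]
orientation: [0.002, 0.727, 0.686, 0.001]
wrist_force: [0.8, 0.4, 0.5]
finger_gap: 0.0383
grip_force: 0.0
```

```bash
python3 - <<'E'
from h import *
p=snap('side'); q=snap('top'); lm('amber_1',[p,q]);lm('tab_front',[p,q]);lm('tab_back',[p,q])
im=np.hstack([cv2.resize(p['pixels'][165:255,285:385,::-1],(400,360),interpolation=2),cv2.resize(q['pixels'][180:270,270:370,::-1],(400,360),interpolation=2)])
cv2.imwrite('pics/c6.png',im)
go(.567,-.0235,.0465,YAW+np.pi/2)
E
```

```text
amber_1 32 [([0.52, 0.074, 0.039], 0.51), ([0.522, 0.049, 0.038], 0.47), ([0.521, 0.1, 0.039], 0.37)]
amber_1 33 [([0.522, 0.096, 0.029], 0.64), ([0.519, 0.075, 0.041], 0.41), ([0.519, 0.05, 0.034], 0.36)]
tab_front 32 []
tab_front 33 [([0.521, 0.02, 0.051], 0.63)]
tab_back 32 [([0.575, 0.09, 0.035], 0.51), ([0.573, -0.028, 0.049], 0.41)]
tab_back 33 [([0.571, -0.02, 0.053], 0.55)]
shift [120.6  49.  149.1] turn [-0.   -0.01 -0.03]
```

View pics/c6.png

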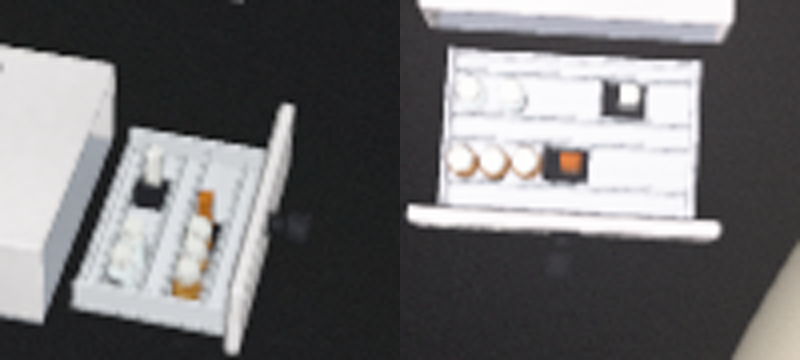

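Call:
{"api": "move_arm", "payload": {
  "targets": [
    [[60, 25, 0], [0, 0, 0], 0.1],
    [[120, 53, 50], [0, 0, 0], 0.1],
    [[120, 53, 110], [0, 0, 0], 0.1],
    [[120, 53, 135], [0, 0, 0], 0.1],
    [[120, 53, 149], [0, 0, 0], 0.1]
  ]
}}

```text
clock: 45.42
tcp_pos: [0.5694, -0.0239, 0.0443]
orientation: [-0.002, 0.727, 0.687, -0.001]
wrist_force: [-0.2, 0.3, 0.3]
finger_gap: 0.0385
grip_force: 0.0
```

Call:
{"api": "move_arm", "payload": {
  "targets": [
    [[0, 0, 0], [0, 0, 0], 0.4],
    [[0, 0, 0], [0, 0, 0], 1],
    [[0, 0, 0], [0, 0, 0], 1],
    [[0, 0, 0], [0, 0, 0], 1],
    [[0, 0, 0], [0, 0, 0], 1]
  ],
  "squeeze": 20
}}

```text
clock: 46.05
tcp_pos: [0.5726, -0.0264, 0.0485]
orientation: [0.001, 0.728, 0.686, 0.001]
wrist_force: [-0.6, 0.5, 6.4]
finger_gap: 0.0113
grip_force: 23.9
```

Call:
{"api": "move_arm", "payload": {
  "targets": [
    [[10, 0, 0], [0, 0, 0], 1],
    [[20, 0, 0], [0, 0, 0], 1],
    [[30, 0, 0], [0, 0, 0], 1],
    [[38, 0, 0], [0, 0, 0], 1],
    [[43, 0, 0], [0, 0, 0], 1]
  ]
}}

```text
clock: 46.68
tcp_pos: [0.5751, 0.0167, 0.0486]
orientation: [0.001, 0.728, 0.686, 0.001]
wrist_force: [-2.1, -1.0, 6.7]
finger_gap: 0.0111
grip_force: 23.9
```

Call:
{"api": "move_arm", "payload": {
  "targets": [
    [[2, 0, 0], [0, 0, 0], 1],
    [[4, 0, 0], [0, 0, 0], 1],
    [[6, 0, 0], [0, 0, 0], 1],
    [[8, 0, 0], [0, 0, 0], 1],
    [[10, 0, 0], [0, 0, 0], 1]
  ]
}}

```text
clock: 47.3
tcp_pos: [0.5757, 0.0264, 0.0485]
orientation: [0.001, 0.728, 0.686, 0.001]
wrist_force: [-1.3, -1.4, 6.7]
finger_gap: 0.0109
grip_force: 23.9
```

Call:
{"api": "move_arm", "payload": {
  "targets": [
    [[1, 0, 0], [0, 0, 0], 1],
    [[2, 0, 0], [0, 0, 0], 1],
    [[3, 0, 0], [0, 0, 0], 1],
    [[4, 0, 0], [0, 0, 0], 1],
    [[4, 0, 0], [0, 0, 0], 1]
  ]
}}

```text
clock: 47.92
tcp_pos: [0.5759, 0.0305, 0.0485]
orientation: [0.001, 0.728, 0.686, 0.001]
wrist_force: [-0.8, 0.2, 6.5]
finger_gap: 0.0111
grip_force: 23.9
```

Call:
{"api": "move_arm", "payload": {
  "targets": [
    [[0.7, 0, 0], [0, 0, 0], 1],
    [[1.4, 0, 0], [0, 0, 0], 1],
    [[2, 0, 0], [0, 0, 0], 1],
    [[2, 0, 0], [0, 0, 0], 1]
  ]
}}

```text
clock: 48.42
tcp_pos: [0.576, 0.0324, 0.0485]
orientation: [0.001, 0.728, 0.686, 0.001]
wrist_force: [-1.9, -0.5, 6.2]
finger_gap: 0.0111
grip_force: 23.9
```

Call:
{"api": "move_arm", "payload": {
  "targets": [
    [[0.7, 0, 0], [0, 0, 0], 1],
    [[1.4, 0, 0], [0, 0, 0], 1],
    [[2, 0, 0], [0, 0, 0], 1],
    [[2, 0, 0], [0, 0, 0], 1]
  ]
}}

```text
clock: 48.92
tcp_pos: [0.5762, 0.0344, 0.0486]
orientation: [0.001, 0.728, 0.686, 0.001]
wrist_force: [-2.2, -1.3, 5.7]
finger_gap: 0.0116
grip_force: 23.9
```

Call:
{"api": "move_arm", "payload": {
  "targets": [
    [[0.7, 0, 0], [0, 0, 0], 1],
    [[1.3, 0, 0], [0, 0, 0], 1],
    [[1.3, 0, 0], [0, 0, 0], 1]
  ]
}}

```text
clock: 49.3
tcp_pos: [0.5763, 0.0356, 0.0486]
orientation: [0.001, 0.728, 0.686, 0.001]
wrist_force: [-1.7, -0.1, 5.6]
finger_gap: 0.011
grip_force: 23.9
```

Call:
{"api": "move_arm", "payload": {
  "targets": [
    [[0.7, 0, 0], [0, 0, 0], 1],
    [[1.3, 0, 0], [0, 0, 0], 1],
    [[1.3, 0, 0], [0, 0, 0], 1]
  ]
}}

```text
clock: 49.68
tcp_pos: [0.5764, 0.0364, 0.0486]
orientation: [0.002, 0.728, 0.686, 0.0]
wrist_force: [-1.5, -3.3, 6.3]
finger_gap: 0.0111
grip_force: 23.9
```

Call:
{"api": "move_arm", "payload": {
  "targets": [
    [[0.7, 0, 0], [0, 0, 0], 1],
    [[1.2, 0, 0], [0, 0, 0], 1],
    [[1.2, 0, 0], [0, 0, 0], 1]
  ]
}}

```text
clock: 50.05
tcp_pos: [0.5764, 0.0366, 0.0486]
orientation: [0.002, 0.728, 0.685, -0.0]
wrist_force: [-2.4, -6.0, 6.2]
finger_gap: 0.0113
grip_force: 23.9
```

Call:
{"api": "move_arm", "payload": {
  "targets": [
    [[-1, 0, 0], [0, 0, 0], 1],
    [[-1, 0, 0], [0, 0, 0], 0.3],
    [[-1, 0, 0], [0, 0, 0], 0.1],
    [[-1, 0, 0], [0, 0, 0], 0.1],
    [[-1, 0, -30], [0, 0, 0], 0.1]
  ]
}}

```text
clock: 50.68
tcp_pos: [0.5731, 0.0379, 0.0749]
orientation: [-0.002, 0.728, 0.686, -0.002]
wrist_force: [0.0, 0.8, 1.2]
finger_gap: 0.0383
grip_force: 0.0
```

Call:
{"api": "move_arm", "payload": {
  "targets": [
    [[0, 0, -40], [0, 0, 0], 0.1],
    [[0, -40, -80], [0, 0, 0], 0.3],
    [[0, -100, -90], [0, 0, 0], 1],
    [[0, -150, -90], [0, 0, 0], 1],
    [[0, -180, -90], [0, 0, 0], 1]
  ]
}}

```text
clock: 51.3
tcp_pos: [0.3931, 0.0486, 0.167]
orientation: [-0.0, 0.727, 0.686, 0.0]
wrist_force: [-0.2, 0.3, 0.2]
finger_gap: 0.0001
grip_force: 0.0
```

```bash
python3 - <<'E'
from h import *
p=snap('side'); q=snap('top'); lm('amber_1',[p,q]);lm('clear_1',[p,q]);lm('tab_front',[p,q]);lm('tab_back',[p,q]);lm('knob',[p,q])
im=np.hstack([cv2.resize(p['pixels'][165:255,285:385,::-1],(400,360),interpolation=2),cv2.resize(q['pixels'][180:270,270:370,::-1],(400,360),interpolation=2)])
cv2.imwrite('pics/c7.png',im)
s=K-ax*.045; go(s[0],s[1],.03,YAW+np.pi/2)
E
```

```text
amber_1 34 [([0.525, 0.099, 0.038], 0.64), ([0.528, 0.05, 0.041], 0.6), ([0.522, 0.073, 0.039], 0.54)]
amber_1 35 [([0.526, 0.093, 0.031], 0.55), ([0.526, 0.073, 0.04], 0.53), ([0.524, 0.052, 0.036], 0.38)]
clear_1 34 [([0.577, 0.096, 0.039], 0.49), ([0.578, 0.072, 0.036], 0.46)]
clear_1 35 [([0.576, 0.071, 0.038], 0.54), ([0.576, 0.09, 0.036], 0.45), ([0.532, 0.112, 0.014], 0.26)]
tab_front 34 [([0.526, 0.017, 0.049], 0.54)]
tab_front 35 [([0.58, 0.372, 0.002], 0.64), ([0.527, 0.018, 0.05], 0.41)]
tab_back 34 [([0.578, 0.039, 0.052], 0.4)]
tab_back 35 [([0.579, 0.043, 0.053], 0.66)]
knob 34 [([0.451, 0.021, 0.045], 0.66), ([0.58, 0.108, 0.014], 0.62)]
knob 35 [([0.455, 0.026, 0.046], 0.56)]
shift [-20.2   4.2 136.8] turn [-0.   -0.   -0.04]
```

View pics/c7.png

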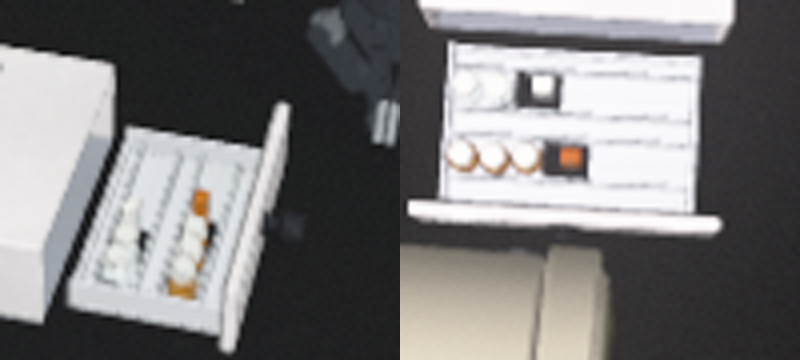

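Call:
{"api": "move_arm", "payload": {
  "targets": [
    [[-20, 4, 30], [0, 0, 0], 1],
    [[-20, 4, 75], [0, 0, 0], 1],
    [[-20, 4, 115], [0, 0, 0], 1],
    [[-20, 4, 137], [0, 0, 0], 1],
    [[-20, 4, 137], [0, 0, 0], 1]
  ]
}}

```text
clock: 52.52
tcp_pos: [0.3969, 0.0282, 0.0286]
orientation: [-0.002, 0.728, 0.686, -0.001]
wrist_force: [0.1, -0.3, -0.7]
finger_gap: -0.0001
grip_force: 0.0
```

Call:
{"api": "move_arm", "payload": {
  "targets": [
    [[0, 6, 0], [0, 0, 0], 1],
    [[0, 12, 0], [0, 0, 0], 1],
    [[0, 18, 0], [0, 0, 0], 1],
    [[0, 24, 0], [0, 0, 0], 1],
    [[0, 30, 0], [0, 0, 0], 1]
  ]
}}

```text
clock: 53.15
tcp_pos: [0.4291, 0.0263, 0.0302]
orientation: [0.0, 0.728, 0.686, 0.0]
wrist_force: [-0.0, 0.7, 0.1]
finger_gap: 0.0001
grip_force: 0.0
```

Call:
{"api": "move_arm", "payload": {
  "targets": [
    [[0, 8, 0], [0, 0, 0], 1],
    [[0, 16, 0], [0, 0, 0], 1],
    [[0, 24, 0], [0, 0, 0], 1],
    [[0, 32, 0], [0, 0, 0], 1],
    [[0, 40, 0], [0, 0, 0], 1]
  ]
}}

```text
clock: 53.78
tcp_pos: [0.4688, 0.0241, 0.03]
orientation: [-0.0, 0.728, 0.686, 0.0]
wrist_force: [-0.9, 1.3, 1.2]
finger_gap: -0.0001
grip_force: 0.9
```

Call:
{"api": "move_arm", "payload": {
  "targets": [
    [[0, 8, 0], [0, 0, 0], 1],
    [[0, 16, 0], [0, 0, 0], 1],
    [[0, 24, 0], [0, 0, 0], 1],
    [[0, 32, 0], [0, 0, 0], 1],
    [[0, 40, 0], [0, 0, 0], 1]
  ]
}}

```text
clock: 54.4
tcp_pos: [0.5088, 0.0216, 0.0301]
orientation: [-0.0, 0.728, 0.686, 0.0]
wrist_force: [-2.4, 0.3, -0.1]
finger_gap: 0.0002
grip_force: 0.9
```

Call:
{"api": "move_arm", "payload": {
  "targets": [
    [[0, 8, 0], [0, 0, 0], 1],
    [[0, 16, 0], [0, 0, 0], 1],
    [[0, 23, 0], [0, 0, 0], 1],
    [[0, 29, 0], [0, 0, 0], 1],
    [[0, 35, 0], [0, 0, 0], 1]
  ]
}}

```text
clock: 55.02
tcp_pos: [0.5437, 0.0196, 0.0301]
orientation: [0.0, 0.728, 0.686, 0.0]
wrist_force: [-1.6, 0.9, 1.5]
finger_gap: 0.0002
grip_force: 0.9
```

```bash
python3 - <<'E'
from h import *
p=snap('side','s8.png'); lm('knob',[p]); lm('amber_1',[p]); print(tool()[0])
cv2.imwrite('pics/c8.png',cv2.resize(p['pixels'][160:260,240:370,::-1],None,fx=4,fy=4,interpolation=2))
E
```

```text
knob 36 [([0.564, 0.015, 0.045], 0.97)]
amber_1 36 [([0.636, 0.066, 0.038], 0.59)]
[0.5444251  0.01914221 0.0304177 ]
```

View pics/c8.png

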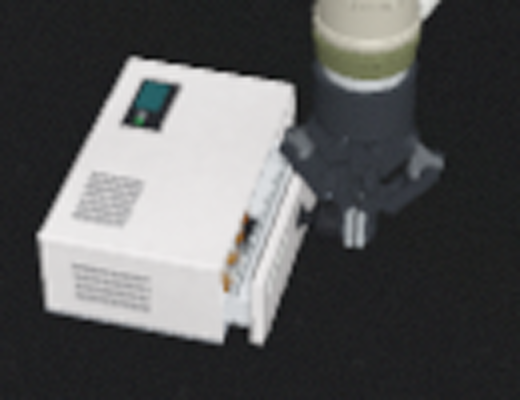

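Call:
{"api": "move_arm", "payload": {
  "targets": [
    [[0, 4, 0], [0, 0, 0], 1],
    [[0, 8, 0], [0, 0, 0], 1],
    [[0, 12, 0], [0, 0, 0], 1],
    [[0, 15, 0], [0, 0, 0], 1],
    [[0, 17, 0], [0, 0, 0], 1]
  ]
}}

```text
clock: 55.8
tcp_pos: [0.5605, 0.0185, 0.0302]
orientation: [0.0, 0.728, 0.686, 0.0]
wrist_force: [-1.5, -0.4, 0.7]
finger_gap: -0.0
grip_force: 0.8
```

Call:
{"api": "move_arm", "payload": {
  "targets": [
    [[0, 1, 0], [0, 0, 0], 1],
    [[0, 2, 0], [0, 0, 0], 1],
    [[0, 3, 0], [0, 0, 0], 1],
    [[0, 4, 0], [0, 0, 0], 1],
    [[0, 4, 0], [0, 0, 0], 1]
  ]
}}

```text
clock: 56.42
tcp_pos: [0.5643, 0.0183, 0.0301]
orientation: [0.0, 0.728, 0.686, 0.0]
wrist_force: [-2.2, -1.1, 1.0]
finger_gap: -0.0
grip_force: 0.7
```

Call:
{"api": "move_arm", "payload": {
  "targets": [
    [[0, 1, 0], [0, 0, 0], 1],
    [[0, 2, 0], [0, 0, 0], 1],
    [[0, 3, 0], [0, 0, 0], 1],
    [[0, 3, 0], [0, 0, 0], 1]
  ]
}}

```text
clock: 56.92
tcp_pos: [0.5644, 0.0183, 0.03]
orientation: [-0.002, 0.728, 0.686, -0.002]
wrist_force: [-8.8, -0.1, 7.7]
finger_gap: 0.0002
grip_force: 4.8
```

Call:
{"api": "move_arm", "payload": {
  "targets": [
    [[0, 1, 0], [0, 0, 0], 1],
    [[0, 2, 0], [0, 0, 0], 1],
    [[0, 3, 0], [0, 0, 0], 1],
    [[0, 3, 0], [0, 0, 0], 1]
  ]
}}

```text
clock: 57.42
tcp_pos: [0.5645, 0.0183, 0.0299]
orientation: [-0.003, 0.728, 0.686, -0.003]
wrist_force: [-16.4, -1.0, 15.1]
finger_gap: -0.0001
grip_force: 8.7
```

Call:
{"api": "move_arm", "payload": {
  "targets": [
    [[0, -6, 0], [0, 0, 0], 1],
    [[0, -20, 0], [0, 0, 0], 1],
    [[0, -50, -20], [0, 0, 0], 1],
    [[0, -70, -70], [0, 0, 0], 1],
    [[-40, -90, -120], [0, 0, 0], 1]
  ]
}}

```text
clock: 58.05
tcp_pos: [0.4787, -0.0129, 0.1478]
orientation: [0.0, 0.726, 0.687, 0.001]
wrist_force: [1.1, -0.7, 0.2]
finger_gap: -0.0002
grip_force: 0.0
```

Call:
{"api": "move_arm", "payload": {
  "targets": [
    [[-60, 0, -20], [0, 0, 0], 1],
    [[-120, 0, -20], [0, 0, 0], 1],
    [[-180, 0, -20], [0, 0, 0], 1],
    [[-180, 0, -20], [0, 0, 0], 1]
  ]
}}

```text
clock: 58.55
tcp_pos: [0.469, -0.1978, 0.1667]
orientation: [0.001, 0.73, 0.684, 0.0]
wrist_force: [0.4, 0.9, 0.8]
finger_gap: -0.0001
grip_force: 0.0
```

```bash
python3 - <<'E'
from h import *
p=snap('side'); q=snap('top'); lm('knob',[p,q]); [lm(t,[p,q]) for t in ('stopper','dish','bench_timer')]
im=np.hstack([cv2.resize(p['pixels'][150:250,240:340,::-1],(400,400),interpolation=2),cv2.resize(q['pixels'][120:220,260:360,::-1],(400,400),interpolation=2)])
cv2.imwrite('pics/c9.png',im)
E
```

```text
knob 37 [([0.584, 0.02, 0.044], 0.82)]
knob 38 [([0.588, 0.016, 0.042], 0.55)]
stopper 37 [([0.58, 0.37, 0.006], 0.42)]
stopper 38 [([0.582, 0.37, 0.001], 0.44)]
dish 37 [([0.458, 0.386, -0.002], 0.69)]
dish 38 [([0.461, 0.386, -0.003], 0.74)]
bench_timer 37 [([0.558, -0.352, -0.004], 0.73)]
bench_timer 38 []
```

View pics/c9.png

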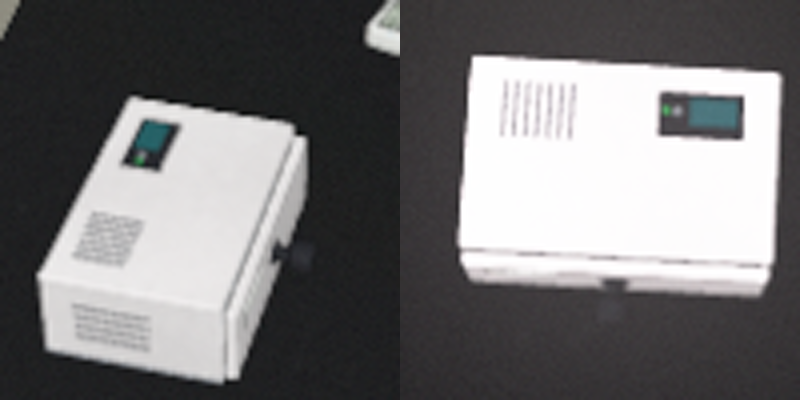

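```bash
python3 -c "
from h import *
print(env.hand_in())"
```

```text
the job is handed in; nothing more can be done
None
```

I stood all five vials upright in the drawer (three amber in front, two clear at the back), slid each end stop up until I felt the vials bear on the end, pushed the drawer home against its stop, and handed the job in at about 59 s; the last pictures show the drawer shut and the stopper, dish and timer unmoved.

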